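# Fill a harness kit basket from a dial-lid dispenser and hang it up

### The job

Put together a harness kit in the blue basket: stand the basket under the chute of the tipping dispenser, turn the dial lid of the jar to its largest opening while the jar is upright, and only then tip the jar with its red crank, rocking it if beads stay behind, until all the yellow beads are in the basket. Swing the jar back fully upright, turn the dial back to closed, and lay every white connector housing from the bench in the basket too. Finally hang the loaded basket by its steel carrying bar on the hook, hanging about level and no longer swinging, with everything in it, and leave the other things on the bench where they are.

Things in the scene. Friction and masses are not known exactly. Their poses are not given: they have to be found in the camera images.
- stand: Fixed grey tipping dispenser. Origin on the bench below the jar's centre, z up. The clear jar (outer radius 44 mm) hangs on a level axis along the stand's y, 205 mm above the bench, between two uprights at y = +-56 mm (217 mm tall, caps out to y = +-65 mm), and tips towards the stand's -x. The 8 mm base plate reaches from x = -55 to +95 mm, y = +-70 mm.
- chute_lip (a point): Middle of the lip of the steel chute below the jar: 95 mm to the -x of the stand's origin, 80 mm above the bench (underside 76 mm). The chute is 96 mm wide inside with walls 26 mm high and falls 1 in 2 towards the stand's -x. Axes as the stand.
- basket_spot (a point): Point on the bench, 165 mm to the -x of the stand's origin, axes as the stand: with the centre of the basket's underside here and its carrying bar parallel to the stand's y (either way round), its rim is under the chute lip and beads run in below the bar. Some 10 mm off does no harm.
- jar (a joint): Tipping angle of the jar, rad: 0 = upright (stop, the start), 2.2 = tipped right over (stop), the mouth pointing about 35 degrees below level towards the stand's -x. Friction 0.15 N m; it may swing back a little if let go. Beads run out beyond about 1.7 when the dial is on the large opening.
- crank (a point): Middle of the red round crank bar (12 mm diameter, 82 mm long, parallel to the tipping axis) fixed to the jar. In the stand's frame it is at y = +112 mm on a circle of radius 72 mm about the axis: at jar angle q, x = 72 sin(1.08 - q), z = 205 + 72 cos(1.08 - q) mm. Pinched from above across the stand's x, it can be led round the arc, turning in the fingers.
- dial (a joint): Angle of the orange dial lid on the jar, rad, counter-clockwise from above: 0 = closed (stop), 1.05 = fine holes (too small for the beads), 2.1 = large opening over the window of the jar's lid (on the stand's -x side), 2.6 = stop, past the large opening. Friction 0.04 N m; it stays where it is left.
- dial_grip (a point): Point in the black grip bar on the dial (60 mm long, 12 mm thick, 28 mm high), on the jar's axis, 278 mm above the bench when the jar is upright (the bar spans 262 to 290 mm). The bar runs along this point's own y; the large opening (80 degree cut-out of the orange disc of radius 45 mm) points to its -x. Its yaw is the stand's yaw + dial angle - 2.1.
- basket_grip (a point): Black grip block on top of the basket's arch: 20 mm (x) by 20 mm (y), 40 mm high. The point is 165 mm above the basket's underside, over its centre (the block spans 143 to 183 mm). Axes are the basket's: z up, y along the carrying bar, which is round steel, 10 mm thick, straight for +-55 mm, its centre line 25 mm below this point.
- basket: Blue open basket, 190 mm (x) by 160 mm (y), 55 mm high, walls and floor 4 mm, about 0.28 kg, with a fixed steel arch over its middle: legs at x = 0, y = +-76 mm, bar along y at 140 mm. Origin: centre of its underside.
- hook: Fixed stand with an upturned hook. Origin at the foot of its post (18 mm diameter, 245 mm tall). The 8 mm arm leaves the post towards the stand's -x 232 mm up, dips to its seat at x = -125 mm and turns up to a red 12 mm ball at x = -160 mm, its top 262 mm above the bench. Base plate 12 mm high, x = -25 to +85, y = +-65 mm.
- hook_seat (a point): Where the centre line of the basket's bar lies when it hangs on the hook: 231 mm above the bench, bar parallel to this point's y; axes as the hook stand. The bar comes over the red ball from the -x side and is lowered behind it. Either way round will do. Once let go, the basket swings for some 8 s before it is still.
- bead0: Yellow plastic bead, a ball of 18 mm diameter; origin at its centre; starts in the jar. 3 to 5 beads are present (None: absent).
- bead1: Yellow plastic bead, a ball of 18 mm diameter; origin at its centre; starts in the jar. 3 to 5 beads are present (None: absent).
- bead2: Yellow plastic bead, a ball of 18 mm diameter; origin at its centre; starts in the jar. 3 to 5 beads are present (None: absent).
- bead3: Yellow plastic bead, a ball of 18 mm diameter; origin at its centre; starts in the jar. 3 to 5 beads are present (None: absent).
- bead4: Yellow plastic bead, a ball of 18 mm diameter; origin at its centre; starts in the jar. 3 to 5 beads are present (None: absent).
- housing0_mid (a point): White connector housing, a block 64 mm long (its x), 24 mm wide (y), 22 mm high, 40 g, lying on the bench; the point is its centre, 11 mm up. 1 to 3 are present (None: absent).
- housing1_mid (a point): White connector housing, a block 64 mm long (its x), 24 mm wide (y), 22 mm high, 40 g, lying on the bench; the point is its centre, 11 mm up. 1 to 3 are present (None: absent).
- housing2_mid (a point): White connector housing, a block 64 mm long (its x), 24 mm wide (y), 22 mm high, 40 g, lying on the bench; the point is its centre, 11 mm up. 1 to 3 are present (None: absent).
- screwdriver: Screwdriver with red handle; leave alone.
- tape: Green roll of tape, 96 mm diameter, 19 mm high; leave alone.
- mug: Blue mug, 80 mm diameter, 90 mm high; leave alone.
- spray: White bottle, 56 mm diameter, 150 mm high; leave alone.
- wrench: Steel wrench; leave alone.

How it is judged (in metres and radians):
On the way, in this order (a step that is already met when the one before it is completed fails the run):
1. the dial is on the large opening while the jar stands upright (value of joint dial between 1.9 and 2.3 rad and value of joint jar below 0.25 rad), for 0.2 s.
2. the jar is tipped with the dial on the large opening (value of joint dial between 1.9 and 2.3 rad and value of joint jar above 1 rad), for 0.05 s.
3. all the beads lie in the basket (x of bead0 in the frame of basket_grip between -0.095 and 0.095 m and y of bead0 in the frame of basket_grip between -0.08 and 0.08 m and z of bead0 in the frame of basket_grip between -0.17 and -0.105 m and x of bead1 in the frame of basket_grip between -0.095 and 0.095 m and y of bead1 in the frame of basket_grip between -0.08 and 0.08 m and z of bead1 in the frame of basket_grip between -0.17 and -0.105 m and x of bead2 in the frame of basket_grip between -0.095 and 0.095 m and y of bead2 in the frame of basket_grip between -0.08 and 0.08 m and z of bead2 in the frame of basket_grip between -0.17 and -0.105 m and x of bead3 in the frame of basket_grip between -0.095 and 0.095 m and y of bead3 in the frame of basket_grip between -0.08 and 0.08 m and z of bead3 in the frame of basket_grip between -0.17 and -0.105 m and x of bead4 in the frame of basket_grip between -0.095 and 0.095 m and y of bead4 in the frame of basket_grip between -0.08 and 0.08 m and z of bead4 in the frame of basket_grip between -0.17 and -0.105 m), for 0.2 s.
4. the jar is upright again and its dial closed (value of joint jar below 0.2 rad and value of joint dial below 0.25 rad), for 0.2 s.
At the end, for the whole second after the job is handed in: All beads and all housings lie in the basket (inside its walls, below about its rim); the basket hangs still (below 0.1 m/s) by its carrying bar on the hook arm between the post and the upturned tip, tilted less than 0.4 rad; the jar is upright (below 0.2 rad) and the dial closed (below 0.25 rad) (all of step 3 and all of step 4 and x of housing0_mid in the frame of basket_grip between -0.095 and 0.095 m and y of housing0_mid in the frame of basket_grip between -0.08 and 0.08 m and z of housing0_mid in the frame of basket_grip between -0.17 and -0.105 m and x of housing1_mid in the frame of basket_grip between -0.095 and 0.095 m and y of housing1_mid in the frame of basket_grip between -0.08 and 0.08 m and z of housing1_mid in the frame of basket_grip between -0.17 and -0.105 m and x of housing2_mid in the frame of basket_grip between -0.095 and 0.095 m and y of housing2_mid in the frame of basket_grip between -0.08 and 0.08 m and z of housing2_mid in the frame of basket_grip between -0.17 and -0.105 m and x of basket_grip in the frame of hook_seat between -0.028 and 0.08 m and y of basket_grip in the frame of hook_seat between -0.04 and 0.04 m and z of basket_grip in the frame of hook_seat between 0.005 and 0.045 m and angle between basket_grip's own z axis and vertical below 0.4 rad and linear speed of basket below 0.1 m/s and contact force between basket and hook above 0.2 N); the robot touches nothing.
It fails at once if the jar is tipped (beyond 0.8 rad) while the dial is not on the large opening (2.1 +- 0.3) (value of joint jar above 0.8 rad and (value of joint dial below 1.8 rad or value of joint dial above 2.4 rad)).
It fails at once if a bystander (screwdriver, tape roll, mug, spray bottle, wrench) is moved more than 4 cm (distance of any of screwdriver, tape, mug, spray, wrench from where it was at the start of the episode above 0.04 m).
Of bead0, bead1, bead2, bead3, bead4 only 3 to 5 are there at a start; the rules pass over those that are not, and their reading is None.
Of housing0, housing1, housing2 only 1 to 3 are there at a start; the rules pass over those that are not, and their reading is None.
At some moment in a run one of housing0, housing1, housing2 may be knocked a few centimetres aside while the robot is not near it.
It also fails if it takes over 210 s, if anything falls off the work surface, if the arm or the gripper's body presses on something with over 40 N, if the wrist force passes 120 N, or if a joint passes its speed limit or range.

### The arm

A 6-joint arm with a two-finger parallel gripper is mounted at the origin on the work surface. World frame = base frame: x ahead of the robot, y to its left, z up, the work surface at z = 0. Lengths are in mm, angles in rad, forces in N, time in s.
With the tool pointing down it reaches from about 350 to 975 mm from the base axis. Payload 7.1 kg.
Tool frame: the origin (TCP) lies at the very end of the fingers, on their centre line; the grasp point (between the pads) lies ctrl.hold_point_z behind it (ctrl.hold_point_z is the distance from the TCP to the grasp point, in mm); z points along the fingers, y is the line along which they close (so a half turn about z gives the same grasp; the last joint's range is limited). The gripper opens to 88 mm and grips with 3 to 60 N. Pads are 20 mm wide; open, the fingers measure 115 mm over their backs; the gripper's body (75 mm by 178 mm) begins 61 mm behind the grasp point.
Start: joints at [-1.228, 0.423, 1.63, -0, 1.089, -0.019], TCP at [221.24, -584.515, 222.675] pointing down, gripper open.
Joint ranges: [-3, 3], [-0.9, 2.11], [0.09, 2.58], [-1.31, 4.45], [0.11, 2.69], [-2.54, 2.54]. Speed limits (rad/s): [2.39, 2.39, 3.01, 3.14, 3.14, 3.14].

### API

Orientations are given as a rotation vector (axis times angle).
In Python, from workcell import ctrl gives the robot as it stands. The module is installed in compiled form; this text tells all that it offers.
- The arm moves only by the shell command python3 -m creep 'ROWS'. ROWS is JSON, a list of rows, each an object with "translation": the shift along the tool's x, y, z in mm, a list of three; "angular": the turn, a rotation vector about the tool's x, y, z in rad, a list of three; "jaw": the opening, from 0 (shut) to 1 (fully open). A call has exactly 8 rows; each row is the pose to reach, as a shift and turn from the pose commanded when the call began, along the tool's axes at that moment; what a row does not reach only later rows make up. A row lasts 1/8 s, in which the tool goes at most 62.5 mm and 10.7 degrees, less where a joint would pass 70% of its speed; a pose out of reach is approached as far as the arm can. A call with a gripper value outside its range is refused whole. The fingers move at their own pace and stop on an object; the grip force is fixed at half the most. Time passes only in rows, so rows that repeat a pose let the fingers close, or fill a call up. It gives the time, the measured TCP pose, the force, the opening and the grip force at its end, in the units of the state.
- ctrl.get_obs(): the state, without advancing time (a new reading comes with each control period).
- ctrl.get_image(name): name is "scene" or "side" or "wrist"; returns the picture (400x640x3 uint8, red, green, blue); there is no depth.
- ctrl.camera_info(name): a dict with "camera_matrix" (3x3 intrinsics, pixels), "distortion" ([k1, k2, p1, p2, k3] as OpenCV has them; the pictures are not rectified), "world_from_camera" (4x4, takes a point from camera to world coordinates). Camera axes: x right, y up, looking along -z (the intrinsics and any distortion apply to the point x, -y, -z); pixel columns grow to the right and rows downward; lengths in mm; the calibration is good to about 2 mm. A picture is of the moment at which its call begins: read the wrist's pose just before it. camera_info takes no time and is no camera call; for the wrist camera it gives the pose at the moment of the call.
- ctrl.close_job(): hands the job in; it is judged then, once.
Trained networks look in the newest picture that a camera, given by its name, has taken for a name from the list of things; names that differ only in an ending like _2 or _b are one class to them, and where a whole thing is asked for, a point or a joint stands for the part that bears it (a point fixed in the world has none). Each returns a list of dicts, best first, with "score" (0 to 1); they miss things now and then, are a little off and sometimes report something else, mostly with a low value. They report only what shows in the picture. A call takes as long as a camera call.
- ctrl.look_for(camera, label): "rect" ([left, top, right, bottom] in pixels, round what is visible of it).
The state is a dict: "t": time; "qpos": joint angles; "qvel": joint speeds; "joint_torque": joint torques, N m; "ee_pos": TCP position; "orientation": TCP orientation; "ft_force": force on the tool from outside, world axes, zero at the start; "moment": the same for the moment, N m; "width": finger opening in mm; "grasp_force": force on a finger pad.
Only numpy, scipy, OpenCV 4.12 (cv2) and the standard library are available. Lean on these libraries where they do the work, as an engineer would, in place of code of your own. Each camera call takes 0.05 s, during which the arm holds its last target. There are 200 camera calls.

## Working session

There is one attempt and no reset: what is moved stays moved. The work goes in short steps, Python scripts to look and compute and a shell command to move; the robot and the scene stay as the last step left them, time stands still between calls to the robot, and variables do not carry over. Pictures are saved under pics/ and viewed, at most 14 in all, crops included, and the job is handed in when it is done.

```bash
mkdir -p pics; ls; python3 - <<'E'
from workcell import ctrl
import cv2,numpy as np
o=ctrl.get_obs();print({k:np.round(v,3) for k,v in o.items()},ctrl.hold_point_z)
for c in("scene","side","wrist"):
    im=ctrl.get_image(c);cv2.imwrite(f"pics/{c}0.png",im[:,:,::-1])
    i=ctrl.camera_info(c);print(c,np.round(i["camera_matrix"],1).tolist(),i["distortion"],np.round(i["world_from_camera"],3).tolist())
for c in("scene","side"):
    for n in["stand","jar","crank","dial_grip","basket","basket_grip","hook","bead0","housing0_mid","screwdriver","tape","mug","spray","wrench"]:
        print(c,n,[(np.round(d["rect"]).tolist(),round(d["score"],2)) for d in ctrl.look_for(c,n)[:4]])
E
```

```text
pics
{'t': np.float64(0.0), 'qpos': array([-1.228,  0.424,  1.631,  0.   ,  1.089, -0.019]), 'qvel': array([ 0.   , -0.   ,  0.   ,  0.   ,  0.001,  0.001]), 'joint_torque': array([-2.0000e-03, -5.4463e+01, -2.7366e+01,  6.4000e-02,  2.3000e-02,
       -0.0000e+00]), 'ee_pos': array([ 221.068, -583.994,  221.884]), 'orientation': array([-3.089, -0.565,  0.   ]), 'ft_force': array([ 0.124, -0.405, -0.001]), 'moment': array([ 0.065, -0.031, -0.025]), 'grasp_force': np.float64(0.0), 'width': np.float64(87.93)} 18.700000000000003
scene [[486.6, 0.0, 319.9], [0.0, 486.6, 207.5], [0.0, 0.0, 1.0]] [-0.07854338  0.          0.          0.          0.        ] [[-0.615, -0.67, 0.415, 1066.38], [0.788, -0.526, 0.319, 429.208], [0.004, 0.523, 0.852, 1277.635], [0.0, 0.0, 0.0, 1.0]]
side [[451.9, 0.0, 318.5], [0.0, 451.9, 198.6], [0.0, 0.0, 1.0]] [-0.05503789  0.          0.          0.          0.        ] [[-0.775, 0.49, -0.399, 54.442], [-0.632, -0.605, 0.484, 600.844], [-0.004, 0.628, 0.778, 1123.921], [0.0, 0.0, 0.0, 1.0]]
wrist [[321.1, 0.0, 317.9], [0.0, 321.1, 198.0], [0.0, 0.0, 1.0]] [-
[... 1494 characters left out ...]
.0], 0.25)]
side basket_grip [([306.0, 173.0, 375.0, 244.0], 0.9), ([206.0, 218.0, 265.0, 286.0], 0.58)]
side hook [([352.0, 94.0, 409.0, 161.0], 0.94)]
side bead0 [([207.0, 215.0, 269.0, 290.0], 0.23)]
side housing0_mid [([372.0, 214.0, 393.0, 229.0], 0.71), ([200.0, 217.0, 273.0, 326.0], 0.63)]
side screwdriver [([372.0, 216.0, 394.0, 230.0], 0.73), ([292.0, 154.0, 339.0, 187.0], 0.51), ([205.0, 215.0, 267.0, 288.0], 0.36)]
side tape [([302.0, 290.0, 338.0, 324.0], 0.6), ([201.0, 220.0, 273.0, 326.0], 0.3)]
side mug [([186.0, 336.0, 237.0, 382.0], 0.95)]
side spray [([256.0, 307.0, 278.0, 345.0], 0.7)]
side wrench [([258.0, 354.0, 329.0, 384.0], 0.78), ([400.0, 175.0, 416.0, 191.0], 0.15)]
```

```bash
python3 - <<'E'
import cv2
a=cv2.imread("pics/scene0.png")[115:345,160:495];cv2.imwrite("pics/s1.png",cv2.resize(a,None,fx=2.38,fy=2.38,interpolation=cv2.INTER_CUBIC))
a=cv2.imread("pics/side0.png")[85:390,160:440];cv2.imwrite("pics/s2.png",cv2.resize(a,None,fx=1.96,fy=1.96,interpolation=cv2.INTER_CUBIC))
E
```

```text
(no output)
```

View pics/s1.png

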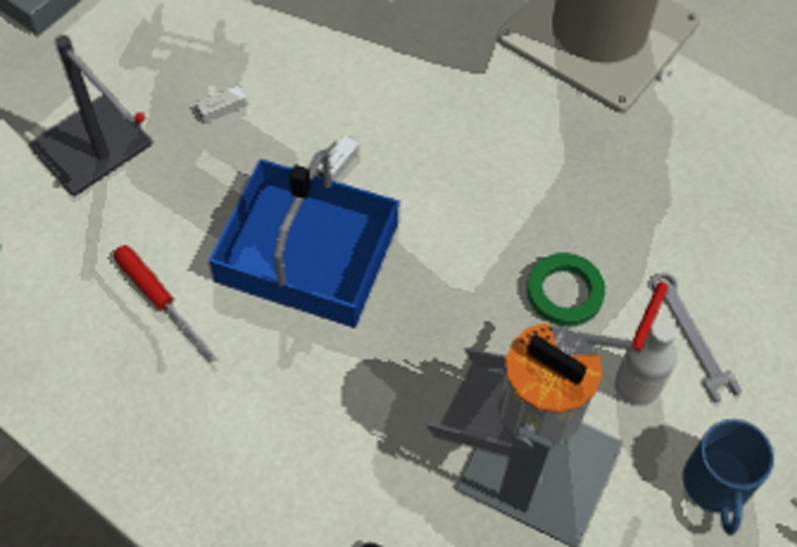

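View pics/s2.png

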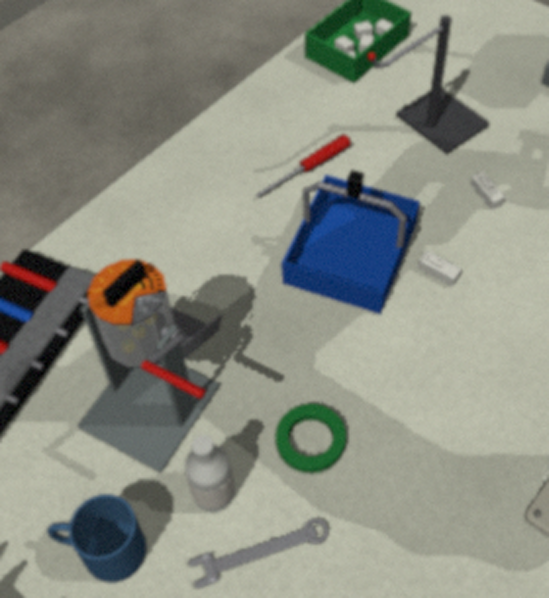

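```bash
cat > h.py <<'E'
import numpy as np,cv2
from workcell import ctrl
from scipy.optimize import least_squares
from scipy.spatial.transform import Rotation as R
def proj(c,P,info=None):
    i=info or ctrl.camera_info(c);T=np.linalg.inv(np.array(i["world_from_camera"]));P=np.atleast_2d(P).astype(float)
    q=(P@T[:3,:3].T+T[:3,3])*[1,-1,-1]
    return cv2.projectPoints(q,np.zeros(3),np.zeros(3),np.array(i["camera_matrix"]),np.array(i["distortion"]))[0][:,0]
def ray(c,px,z,info=None):
    i=info or ctrl.camera_info(c);T=np.array(i["world_from_camera"])
    u=cv2.undistortPoints(np.array([[px]],float),np.array(i["camera_matrix"]),np.array(i["distortion"]))[0,0]
    d=T[:3,:3]@[u[0],-u[1],-1];return T[:3,3]+d*(z-T[2,3])/d[2]
def tf(p,L):
    L=np.atleast_2d(L).astype(float);c,s=np.cos(p[2]),np.sin(p[2])
    return np.c_[p[0]+c*L[:,0]-s*L[:,1],p[1]+s*L[:,0]+c*L[:,1],L[:,2]]
def fit(obs,g):
    "obs: list of (cam,local,pixel)"
    cams={o[0]:ctrl.camera_info(o[0]) for o in obs}
    f=lambda p:np.concatenate([proj(o[0],tf(p,o[1]),cams[o[0]])[0]-o[2] for o in obs])
    best=min((least_squares(f,[g[0],g[1],y],loss='soft_l1') for y in np.arange(-3,3.2,.7)),key=lambda r:r.cost)
    return best.x,np.round(f(best.x).reshape(-1,2),1).tolist()
def S(x,y):return (160.+x/2.38,115.+y/2.38)
def D(x,y):return (160.+x/1.96,85.+y/1.96)
def move_to(pos,rv):
    "shift and turn in tool axes from current measured pose to world target"
    o=ctrl.get_obs();r0=R.from_rotvec(o["orientation"])
    return r0.inv().apply(np.array(pos)-o["ee_pos"]),(r0.inv()*R.from_rotvec(rv)).as_rotvec()
E
python3 - <<'E'
from h import *
q=1.08
cr=lambda y:[72*np.sin(q),y,205+72*np.cos(q)]
st=[("scene",cr(71+2),S(639,345)),("scene",cr(153),S(663,285)),("scene",[-55,-70,8],S(455,488)),("scene",[95,-70,8],S(580,545)),("scene",[95,70,8],S(622,440)),
("side",cr(71),D(145,367)),("side",cr(153),D(203,394)),("side",[95,-70,8],D(80,425)),("side",[95,70,8],D(165,470)),("side",[-55,70,8],D(218,382)),
("scene",[0,0,290],S(557,356)),("side",[0,0,290],D(126,282))]
print("stand",fit(st,(600,300)))
c=[[-95,-80,55],[-95,80,55],[95,80,55],[95,-80,55]]
sp=[(262,160),(399,203),(356,325),(211,263)];dp=[(327,178),(420,200),(381,310),(284,268)]
# scene order cw from above-left; find consistent labelling: long edges 0-1 and 2-3
L=[c[0],c[3],c[2],c[1]]
for dperm in range(4):
  for sg in(1,-1):
    d=[dp[(dperm+sg*k)%4] for k in range(4)]
    r=fit([("scene",l,S(*p)) for l,p in zip(L,sp)]+[("side",l,D(*p)) for l,p in zip(L,d)]+[("scene",[0,0,183],S(300,170)),("side",[0,0,183],D(355,175))],(600,-100))
    e=np.abs(r[1]).max()
    if e<12: print("basket",r)
hk=[("scene",[-160,0,256],S(139,118)),("side",[-160,0,256],D(372,58)),("scene",[0,0,245],S(64,42)),("side",[0,0,245],D(447,20)),("scene",[0,0,12],S(99,158)),("side",[0,0,12],D(436,123))]
r=fit(hk,(600,-300));print("hook",r)
for s,cc in((S,"scene"),(D,"side")):
    print(cc,[(np.round((v-np.array([160,115 if cc=="scene" else 85]))*(2.38 if cc=="scene" else 1.96))).tolist() for v in proj(cc,tf(r[0],[[-25,-65,12],[85,-65,12],[85,65,12],[-25,65,12]]))])
for n,a in(("A",[(S(197,110),"scene"),(S(245,97),"scene"),(D(478,178),"side"),(D(500,200),"side")]),("B",[(S(342,155),"scene"),(D(421,254),"side"),(D(458,275),"side")])):
    print(n,[np.round(ray(cc,p,20)).tolist() for p,cc in a])
E
```

```text
stand (array([600.6650513 , 280.98936749,   1.76496572]), [[-0.9, -0.8], [0.4, -2.1], [-0.3, 1.1], [-1.2, 1.9], [0.2, 0.9], [1.9, -0.2], [3.5, 1.6], [-2.0, 0.4], [-2.2, 0.8], [1.0, 0.5], [-0.0, -0.5], [-1.6, -2.8]])
hook (array([ 599.88407642, -399.19275372,  130.19250815]), [[0.2, -0.0], [0.0, -0.6], [-0.7, -0.5], [-0.3, -0.6], [1.2, -1.3], [-2.3, 0.7]])
scene [[152.0, 140.0], [106.0, 91.0], [26.0, 142.0], [71.0, 194.0]]
side [[448.0, 151.0], [491.0, 122.0], [439.0, 84.0], [396.0, 111.0]]
A [[470.0, -345.0, 20.0], [414.0, -308.0, 20.0], [464.0, -336.0, 20.0], [410.0, -318.0, 20.0]]
B [[407.0, -143.0, 20.0], [448.0, -146.0, 20.0], [381.0, -148.0, 20.0]]
```

```bash
python3 - <<'E'
from h import *
L=[[-95,80,55],[95,80,55],[95,-80,55],[-95,-80,55]]
sp=[(262,160),(399,203),(356,325),(211,263)];dp=[(327,178),(420,200),(381,310),(284,268)]
for k0 in range(4):
    d=[dp[(k0+k)%4] for k in range(4)]
    r=fit([("scene",l,S(*p)) for l,p in zip(L,sp)]+[("side",l,D(*p)) for l,p in zip(L,d)]+[("scene",[0,0,183],S(300,170)),("side",[0,0,183],D(355,175))],(500,-100))
    print("basket",np.abs(r[1]).max(),r)
E
```

```text
basket 46.8 (array([540.66890735, -92.21037867,   2.04693143]), [[-6.6, 2.3], [-2.7, -5.9], [5.2, -10.6], [1.1, 4.3], [44.2, 8.0], [-12.3, 46.0], [-46.8, -19.3], [15.9, -45.7], [-0.3, 1.0], [0.8, 0.4]])
basket 7.1 (array([540.76908438, -88.92798121,   8.17007237]), [[-0.3, -0.2], [1.0, -0.2], [0.2, -6.4], [-0.5, -0.5], [0.0, 1.4], [0.7, -7.1], [-1.7, -1.8], [-1.0, -1.1], [0.6, 1.6], [0.1, 1.1]])
basket 54.5 (array([542.5418802 , -89.33955116,   1.86590531]), [[0.0, -0.2], [0.8, 0.8], [-1.1, -5.6], [-1.2, -0.9], [20.0, -54.5], [48.9, 14.2], [-24.5, 43.1], [-48.0, -12.8], [0.1, 1.9], [-0.3, 0.7]])
basket 71.9 (array([542.54090598, -89.33907491, -23.26678645]), [[-0.0, -0.2], [0.8, 0.8], [-1.1, -5.6], [-1.2, -0.9], [69.5, -33.0], [27.0, 60.1], [-71.9, 31.8], [-28.1, -69.0], [0.1, 1.9], [-0.3, 0.7]])
```

```bash
cat >> h.py <<'E'
def go(x,y,z,a):
    t,w=move_to([x,y,z],(R.from_euler('z',a)*R.from_euler('x',np.pi)).as_rotvec());print("go",np.round(t,1).tolist(),np.round(w,3).tolist())
E
python3 - <<'E'
from h import *
for n,p,z in(("tape",S(566,288),10),("spray",S(645,375),60),("drv",S(125,255),10),("drvtip",S(213,360),5),("mug",S(728,455),60)):print(n,np.round(ray("scene",p,z)))
go(541,-89,240,1.887)
E
```

```text
tape [385. 197.  10.]
spray [451. 341.  60.]
drv [ 690. -267.   10.]
drvtip [727. -84.   5.]
mug [477. 465.  60.]
go [474.5, -350.2, -17.3] [-0.0, -0.0, -1.525]
```

```bash
python3 -m creep '[{"translation":[60,-44,-10],"angular":[0,0,-0.18],"jaw":1},{"translation":[119,-88,-17],"angular":[0,0,-0.36],"jaw":1},{"translation":[178,-131,-17],"angular":[0,0,-0.54],"jaw":1},{"translation":[237,-175,-17],"angular":[0,0,-0.72],"jaw":1},{"translation":[297,-219,-17],"angular":[0,0,-0.9],"jaw":1},{"translation":[356,-262,-17],"angular":[0,0,-1.08],"jaw":1},{"translation":[400,-295,-17],"angular":[0,0,-1.26],"jaw":1},{"translation":[440,-325,-17],"angular":[0,0,-1.44],"jaw":1}]'; python3 - <<'E'
from h import *
go(541,-89,240,1.887)
E
```

```text
t: 2.55
ee_pos: [493.0, -163.4, 240.0]
orientation: [1.943, 2.468, 0.0]
ft_force: [0.7, -0.9, 0.3]
width: 87.8
grasp_force: 0.0
go [61.0, 64.2, 0.0] [0.001, 0.001, -0.079]
```

```bash
python3 -m creep '[{"translation":[30,32,0],"angular":[0,0,-0.04],"jaw":1},{"translation":[61,64,0],"angular":[0,0,-0.079],"jaw":1},{"translation":[61,64,0],"angular":[0,0,-0.079],"jaw":1},{"translation":[61,64,0],"angular":[0,0,-0.079],"jaw":1},{"translation":[61,64,0],"angular":[0,0,-0.079],"jaw":1},{"translation":[61,64,0],"angular":[0,0,-0.079],"jaw":1},{"translation":[61,64,0],"angular":[0,0,-0.079],"jaw":1},{"translation":[61,64,0],"angular":[0,0,-0.079],"jaw":1}]'; python3 - <<'E'
from h import *
im=ctrl.get_image("wrist").copy()
p=(541,-89,1.887)
for q in proj("wrist",tf(p,[[-95,-80,55],[95,-80,55],[95,80,55],[-95,80,55]])):cv2.circle(im,tuple(int(v) for v in q),4,(255,0,255),1)
for q in proj("wrist",tf(p,[[-10,-10,183],[10,-10,183],[10,10,183],[-10,10,183]])):cv2.circle(im,tuple(int(v) for v in q),4,(0,255,0),1)
cv2.imwrite("pics/w1.png",im[:,:,::-1]);go(541,-89,150,1.887)
E
```

```text
t: 3.55
ee_pos: [540.2, -91.5, 239.7]
orientation: [1.852, 2.537, 0.0]
ft_force: [-0.7, -0.5, 0.6]
width: 88.0
grasp_force: 0.0
go [2.0, 1.5, 89.7] [0.0, 0.0, -0.007]
```

View pics/w1.png

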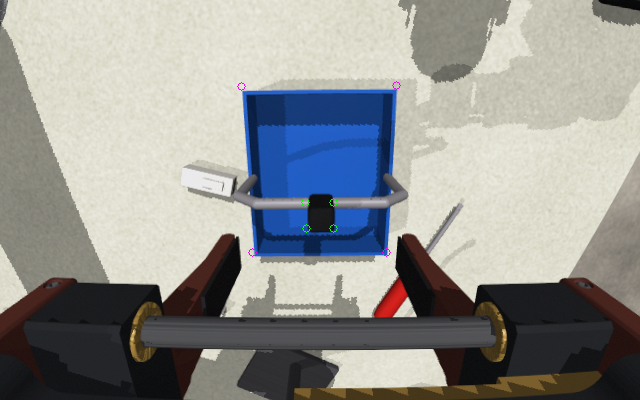

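The wrist view shows the basket with arch block at about (321,212). My model overlays within 3–5 px, so I grasp.

```bash
python3 -m creep '[{"translation":[2,0,30],"angular":[0,0,0],"jaw":1},{"translation":[2,0,60],"angular":[0,0,0],"jaw":1},{"translation":[2,0,80],"angular":[0,0,0],"jaw":1},{"translation":[2,0,88],"angular":[0,0,0],"jaw":1},{"translation":[2,0,88],"angular":[0,0,0],"jaw":0.5},{"translation":[2,0,88],"angular":[0,0,0],"jaw":0},{"translation":[2,0,88],"angular":[0,0,0],"jaw":0},{"translation":[2,0,88],"angular":[0,0,0],"jaw":0}]'; python3 -m creep '[{"translation":[0,0,0],"angular":[0,0,0],"jaw":0},{"translation":[0,0,0],"angular":[0,0,0],"jaw":0},{"translation":[0,0,0],"angular":[0,0,0],"jaw":0},{"translation":[0,0,0],"angular":[0,0,0],"jaw":0},{"translation":[0,0,-3],"angular":[0,0,0],"jaw":0},{"translation":[0,0,-6],"angular":[0,0,0],"jaw":0},{"translation":[0,0,-9],"angular":[0,0,0],"jaw":0},{"translation":[0,0,-9],"angular":[0,0,0],"jaw":0}]';  python3 - <<'E'
from h import *
go(632,119,162,1.765)
E
```

```text
t: 4.6
ee_pos: [539.9, -89.3, 152.2]
orientation: [1.851, 2.537, 0.001]
ft_force: [0.6, 0.7, 0.2]
width: 51.1
grasp_force: 0.0
t: 5.6
ee_pos: [539.8, -89.3, 161.0]
orientation: [1.852, 2.537, 0.0]
ft_force: [-0.1, 0.0, -2.9]
width: 20.0
grasp_force: 30.0
go [170.2, 151.3, -1.0] [0.001, 0.0, 0.116]
```

```bash
python3 -m creep '[{"translation":[10,9,0],"angular":[0,0,0.01],"jaw":0},{"translation":[30,27,0],"angular":[0,0,0.02],"jaw":0},{"translation":[55,49,0],"angular":[0,0,0.035],"jaw":0},{"translation":[80,71,0],"angular":[0,0,0.05],"jaw":0},{"translation":[105,93,0],"angular":[0,0,0.07],"jaw":0},{"translation":[130,116,0],"angular":[0,0,0.09],"jaw":0},{"translation":[150,134,0],"angular":[0,0,0.105],"jaw":0},{"translation":[160,142,0],"angular":[0,0,0.116],"jaw":0}]';  python3 - <<'E'
from h import *
im=ctrl.get_image("scene").copy()
P=(600.7,281,1.765)
for L in([-95,48,80],[-95,-48,80],[95,-70,8],[95,70,8],[-55,-70,8],[-55,-65,217],[-55+55,65,217],[68,71,239],[68,153,239]):
  q=proj("scene",tf(P,[L]))[0];cv2.circle(im,tuple(int(round(v)) for v in q),2,(255,0,255),1)
cv2.imwrite("pics/s3.png",cv2.resize(im[140:360,250:500,::-1],None,fx=2.7,fy=2.7,interpolation=cv2.INTER_CUBIC))
go(632,119,153,1.765)
E
```

```text
t: 6.6
ee_pos: [626.4, 108.5, 160.4]
orientation: [-1.995, -2.427, -0.0]
ft_force: [-0.6, -0.2, -2.7]
width: 19.9
grasp_force: 30.0
go [8.7, 7.1, 7.4] [0.0, -0.001, 0.0]
```

View pics/s3.png

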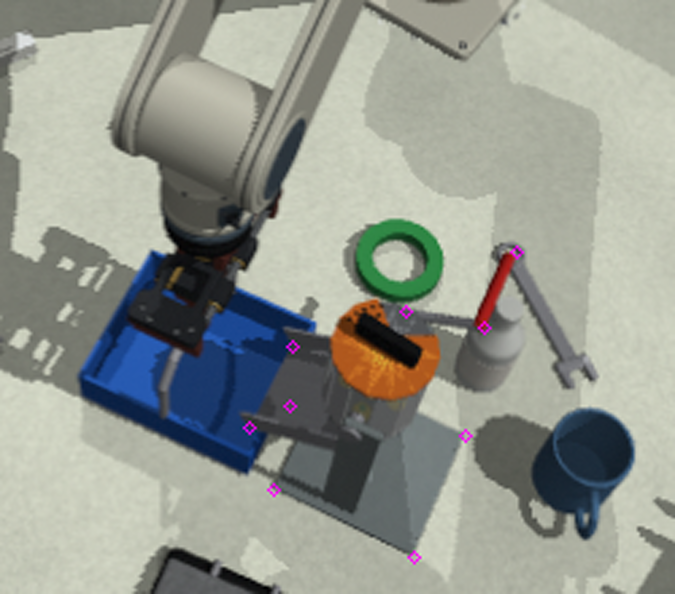

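```bash
python3 -m creep '[{"translation":[4,3,0],"angular":[0,0,0],"jaw":0},{"translation":[8,7,0],"angular":[0,0,0],"jaw":0},{"translation":[8,7,3],"angular":[0,0,0],"jaw":0},{"translation":[8,7,6],"angular":[0,0,0],"jaw":0},{"translation":[8,7,8],"angular":[0,0,0],"jaw":0},{"translation":[8,7,8],"angular":[0,0,0],"jaw":0.6},{"translation":[8,7,8],"angular":[0,0,0],"jaw":1},{"translation":[8,7,8],"angular":[0,0,0],"jaw":1}]'; python3 - <<'E'
from h import *
print(ctrl.get_obs()["ft_force"])
go(632,119,340,1.765)
E
```

```text
t: 7.65
ee_pos: [631.6, 115.7, 153.0]
orientation: [1.996, 2.426, 0.001]
ft_force: [0.0, 0.4, -0.5]
width: 46.3
grasp_force: 0.0
[ 0.02045727  0.44151404 -0.46856131]
go [3.2, 1.1, -187.0] [0.001, -0.0, -0.0]
```

```bash
python3 -m creep '[{"translation":[0,0,0],"angular":[0,0,0],"jaw":1},{"translation":[0,0,-20],"angular":[0,0,0],"jaw":1},{"translation":[0,0,-70],"angular":[0,0,0],"jaw":1},{"translation":[0,0,-130],"angular":[0,0,0],"jaw":1},{"translation":[0,0,-187],"angular":[0,0,0.1],"jaw":1},{"translation":[20,0,-200],"angular":[0,0,0.2],"jaw":1},{"translation":[60,0,-200],"angular":[0,0,0.35],"jaw":1},{"translation":[90,0,-200],"angular":[0,0,0.5],"jaw":1}]'; python3 - <<'E'
from h import *
im=ctrl.get_image("wrist").copy()
P=(600.7,281,1.765)
for L in([-95,48,80],[-95,-48,80],[95,-70,8],[95,70,8],[0,65,217],[0,-65,217],[63,71,239],[63,153,239],[0,0,290]):
  q=proj("wrist",tf(P,[L]))[0];cv2.circle(im,tuple(int(round(v)) for v in q),3,(255,0,255),1)
cv2.imwrite("pics/w2.png",im[:,:,::-1])
go(600.7,281,340,1.236)
E
```

```text
t: 8.65
ee_pos: [613.8, 205.1, 354.9]
orientation: [2.538, 1.85, 0.004]
ft_force: [-0.4, -0.8, -0.8]
width: 87.9
grasp_force: 0.0
go [65.3, -34.4, 14.8] [0.001, -0.003, 0.019]
```

View pics/w2.png

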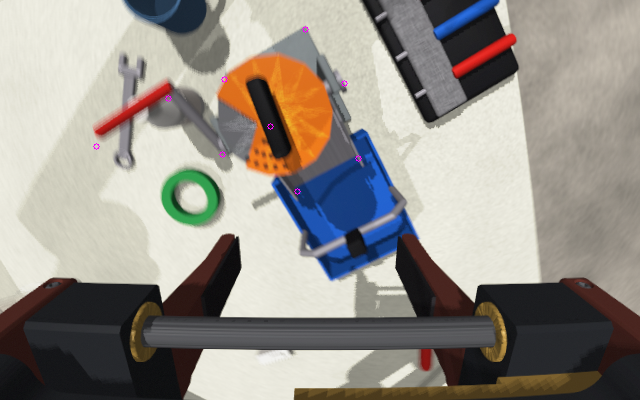

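```bash
python3 -m creep '[{"translation":[20,-10,0],"angular":[0,0,0.019],"jaw":1},{"translation":[40,-20,0],"angular":[0,0,0.019],"jaw":1},{"translation":[60,-34,0],"angular":[0,0,0.019],"jaw":1},{"translation":[65,-34,0],"angular":[0,0,0.019],"jaw":1},{"translation":[65,-34,0],"angular":[0,0,0.019],"jaw":1},{"translation":[65,-34,0],"angular":[0,0,0.019],"jaw":1},{"translation":[65,-34,0],"angular":[0,0,0.019],"jaw":1},{"translation":[65,-34,0],"angular":[0,0,0.019],"jaw":1}]'; python3 - <<'E'
from h import *
im=ctrl.get_image("wrist").copy()
P=(600.7,281,1.765)
for L in([-95,48,80],[-95,-48,80],[95,-70,8],[95,70,8],[63,71,239],[63,153,239],[0,0,290]):
  q=proj("wrist",tf(P,[L]))[0];print(L,q);cv2.circle(im,tuple(int(round(v)) for v in q),3,(255,0,255),1)
d=P[2]-2.1
for s in(-30,30):
  q=proj("wrist",tf((P[0],P[1],d),[[0,s,290]]))[0];cv2.circle(im,tuple(int(round(v)) for v in q),3,(0,255,255),1)
cv2.imwrite("pics/w3.png",im[:,:,::-1])
go(600.7,281,266,1.236)
E
```

```text
t: 9.7
ee_pos: [601.3, 275.7, 352.7]
orientation: [2.552, 1.832, -0.0]
ft_force: [-0.3, 0.1, 0.1]
width: 88.0
grasp_force: 0.0
[-95, 48, 80] [320.80819392 230.16539641]
[-95, -48, 80] [379.44442121 199.16610424]
[95, -70, 8] [326.25442925  71.66251088]
[95, 70, 8] [247.33559616 119.51201084]
[63, 71, 239] [210.97435725 169.1360353 ]
[63, 153, 239] [140.35114206 212.36502591]
[0, 0, 290] [315.9716327  209.23811853]
go [4.7, -2.3, 86.7] [0.0, 0.0, 0.009]
```

View pics/w3.png

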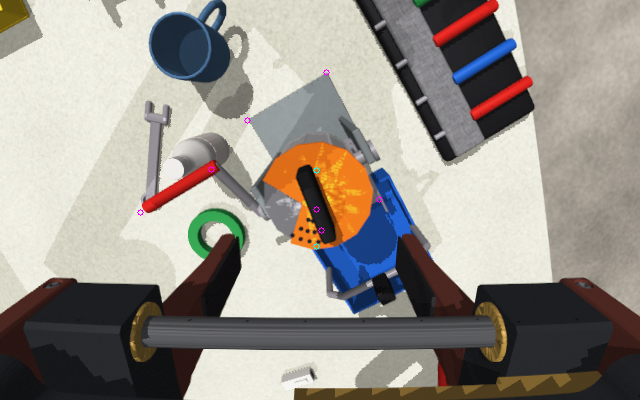

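The wrist picture shows the base corners matching at (326,72)/(247,120). The dial bar runs (303,168)–(329,241), about 0.32 rad counter-clockwise of the "closed" prediction, so the dial starts ajar at ~0.3.

```bash
python3 -m creep '[{"translation":[5,-2,0],"angular":[0,0,-0.16],"jaw":1},{"translation":[5,-2,15],"angular":[0,0,-0.31],"jaw":1},{"translation":[5,-2,50],"angular":[0,0,-0.31],"jaw":0.7},{"translation":[5,-2,75],"angular":[0,0,-0.31],"jaw":0.5},{"translation":[5,-2,85],"angular":[0,0,-0.31],"jaw":0.4},{"translation":[5,-2,85],"angular":[0,0,-0.31],"jaw":0},{"translation":[5,-2,85],"angular":[0,0,-0.31],"jaw":0},{"translation":[5,-2,85],"angular":[0,0,-0.31],"jaw":0}]'; python3 - <<'E'
from h import *
go(600.7,281,266,3.336);print(ctrl.get_obs()["ft_force"],ctrl.get_obs()["moment"])
E
```

```text
t: 10.75
ee_pos: [601.4, 281.8, 268.9]
orientation: [2.238, 2.204, 0.003]
ft_force: [-0.3, 0.4, 0.6]
width: 31.3
grasp_force: 0.0
go [-0.8, -0.7, 2.9] [0.002, 0.001, -1.78]
[-0.25809633  0.39966227  0.6029616 ] [-0.02707651 -0.11073967 -0.02888211]
```

```bash
python3 -m creep '[{"translation":[0,0,2],"angular":[0,0,0],"jaw":0},{"translation":[0,0,2],"angular":[0,0,0],"jaw":0},{"translation":[0,0,2],"angular":[0,0,0],"jaw":0},{"translation":[0,0,2],"angular":[0,0,-0.1],"jaw":0},{"translation":[0,0,2],"angular":[0,0,-0.25],"jaw":0},{"translation":[0,0,2],"angular":[0,0,-0.4],"jaw":0},{"translation":[0,0,2],"angular":[0,0,-0.55],"jaw":0},{"translation":[0,0,2],"angular":[0,0,-0.7],"jaw":0}]';python3 -m creep '[{"translation":[0,0,0],"angular":[0,0,-0.15],"jaw":0},{"translation":[0,0,0],"angular":[0,0,-0.3],"jaw":0},{"translation":[0,0,0],"angular":[0,0,-0.45],"jaw":0},{"translation":[0,0,0],"angular":[0,0,-0.6],"jaw":0},{"translation":[0,0,0],"angular":[0,0,-0.75],"jaw":0},{"translation":[0,0,0],"angular":[0,0,-0.9],"jaw":0},{"translation":[0,0,0],"angular":[0,0,-1.02],"jaw":0},{"translation":[0,0,0],"angular":[0,0,-1.08],"jaw":0}]'; python3 - <<'E'
from h import *
go(600.7,281,266,3.336);print(ctrl.get_obs()["ft_force"],ctrl.get_obs()["moment"])
E
```

```text
t: 11.75
ee_pos: [599.8, 281.0, 265.7]
orientation: [-1.339, -2.84, 0.004]
ft_force: [-4.2, -2.8, 2.7]
width: 12.1
grasp_force: 30.0
t: 12.75
ee_pos: [599.1, 278.9, 265.7]
orientation: [0.308, -3.121, 0.007]
ft_force: [-7.0, -10.3, 6.6]
width: 11.8
grasp_force: 30.0
go [-2.0, 1.7, -0.3] [-0.004, -0.005, 0.002]
[ -6.99521402 -10.32073923   6.61700472] [-1.71711766  1.00619077 -0.1072949 ]
```

```bash
python3 -m creep '[{"translation":[0,0,0],"angular":[0,0,0],"jaw":0},{"translation":[0,0,0],"angular":[0,0,0],"jaw":0.5},{"translation":[0,0,0],"angular":[0,0,0],"jaw":0.6},{"translation":[0,0,0],"angular":[0,0,0],"jaw":0.6},{"translation":[0,0,-30],"angular":[0,0,0],"jaw":1},{"translation":[0,0,-80],"angular":[0,0,0],"jaw":1},{"translation":[0,0,-110],"angular":[0,0,0],"jaw":1},{"translation":[0,0,-110],"angular":[0,0,0],"jaw":1}]'; python3 - <<'E'
from h import *
im=ctrl.get_image("wrist").copy()
P=(600.7,281,1.765)
for L in([63.5,71,239],[63.5,153,239],[0,30,290],[0,-30,290]):
  q=proj("wrist",tf(P,[L]))[0];print(L,q);cv2.circle(im,tuple(int(round(v)) for v in q),3,(255,0,255),1)
cv2.imwrite("pics/w4.png",im[:,:,::-1])
c=tf(P,[[63.5,112,239]])[0];print(c);go(c[0],c[1],330,3.336)
E
```

```text
t: 13.75
ee_pos: [602.0, 282.3, 378.6]
orientation: [-0.304, 3.122, 0.003]
ft_force: [-0.2, -0.6, -0.4]
width: 78.3
grasp_force: 0.0
[63.5, 71, 239] [385.28755536 110.61255906]
[63.5, 153, 239] [390.25959594  11.57678977]
[0, 30, 290] [314.89770283 166.5345021 ]
[0, -30, 290] [315.07649997 236.53350594]
[478.5508514  321.69195863 239.        ]
go [112.7, 62.7, 46.1] [0.001, 0.002, -0.0]
```

View pics/w4.png

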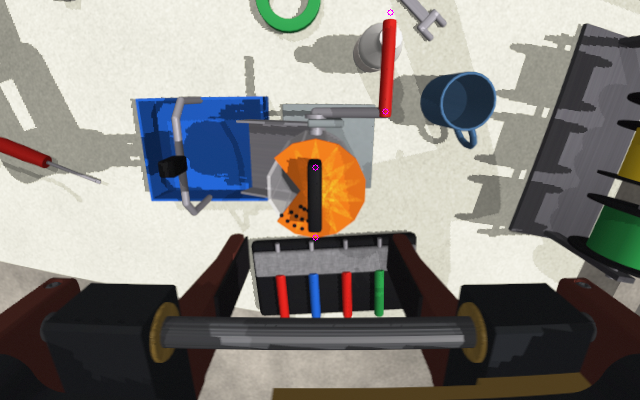

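The dial bar (315,160–230) now lies along the stand's y and the cut-out faces the chute. The basket is under the lip and the crank is at (388,66).

```bash
python3 -m creep '[{"translation":[40,20,10],"angular":[0,0,0],"jaw":1},{"translation":[80,45,20],"angular":[0,0,0],"jaw":1},{"translation":[111,63,46],"angular":[0,0,0],"jaw":1},{"translation":[111,63,90],"angular":[0,0,0],"jaw":1},{"translation":[111,63,130],"angular":[0,0,0],"jaw":0.7},{"translation":[111,63,150],"angular":[0,0,0],"jaw":0.5},{"translation":[111,63,158],"angular":[0,0,0],"jaw":0.4},{"translation":[111,63,158],"angular":[0,0,0],"jaw":0}]'; python3 -m creep '[{"translation":[0,0,0],"angular":[0,0,0],"jaw":0},{"translation":[0,0,0],"angular":[0,0,0],"jaw":0},{"translation":[0,0,0],"angular":[0,0,0],"jaw":0},{"translation":[0,0,0],"angular":[0,0,0],"jaw":0},{"translation":[0,0,0],"angular":[0,0,0],"jaw":0},{"translation":[0,0,0],"angular":[0,0,0],"jaw":0},{"translation":[0,0,0],"angular":[0,0,0],"jaw":0},{"translation":[0,0,0],"angular":[0,0,0],"jaw":0}]'; python3 - <<'E'
from h import *
o=ctrl.get_obs();print(o["ft_force"])
# stand axis world from held crank: 
c,s=np.cos(1.765),np.sin(1.765);d=o["ee_pos"][:2]-[600.7,281];print("stand xy",c*d[0]+s*d[1],-s*d[0]+c*d[1],o["ee_pos"][2]+18.7)
im=ctrl.get_image("scene");cv2.imwrite("pics/s5.png",im[:,:,::-1])
for q in np.arange(0,2.21,.1):print(round(q,2),np.round([72*(np.sin(1.08-q)-np.sin(1.08)),-72*(np.cos(1.08-q)-np.cos(1.08))],1).tolist(),end=' ')
E
```

```text
t: 14.8
ee_pos: [479.3, 321.7, 216.7]
orientation: [0.304, -3.125, 0.001]
ft_force: [-0.0, -0.5, 0.4]
width: 51.4
grasp_force: 0.0
t: 15.8
ee_pos: [480.2, 320.8, 218.0]
orientation: [-0.305, 3.126, -0.003]
ft_force: [0.7, -5.8, 2.6]
width: 10.9
grasp_force: 30.0
[ 0.65309398 -5.82242859  2.64042441]
stand xy 62.325060142778526 110.56329360892096 236.7283530447373
0.0 [0.0, -0.0] 0.1 [-3.7, -6.2] 0.2 [-8.0, -11.9] 0.3 [-12.9, -17.3] 0.4 [-18.2, -22.0] 0.5 [-24.0, -26.3] 0.6 [-30.3, -29.9] 0.7 [-36.8, -32.9] 0.8 [-43.6, -35.3] 0.9 [-50.6, -36.9] 1.0 [-57.7, -37.8] 1.1 [-64.9, -38.0] 1.2 [-72.1, -37.5] 1.3 [-79.2, -36.3] 1.4 [-86.1, -34.4] 1.5 [-92.9, -31.8] 1.6 [-99.3, -28.5] 1.7 [-105.3, -24.7] 1.8 [-111.0, -20.2] 1.9 [-116.1, -15.2] 2.0 [-120.8, -9.7] 2.1 [-124.9, -3.7] 2.2 [-128.3, 2.6]
```

```bash
python3 -m creep '[{"translation":[0,-3.7,-6.2],"angular":[0,0,0],"jaw":0},{"translation":[0,-8,-12],"angular":[0,0,0],"jaw":0},{"translation":[0,-13,-17.3],"angular":[0,0,0],"jaw":0},{"translation":[0,-18.2,-22],"angular":[0,0,0],"jaw":0},{"translation":[0,-24,-26.3],"angular":[0,0,0],"jaw":0},{"translation":[0,-30.3,-29.9],"angular":[0,0,0],"jaw":0},{"translation":[0,-36.8,-32.9],"angular":[0,0,0],"jaw":0},{"translation":[0,-43.6,-35.3],"angular":[0,0,0],"jaw":0}]'; python3 - <<'E'
from h import *
o=ctrl.get_obs()
c,s=np.cos(1.765),np.sin(1.765);d=o["ee_pos"][:2]-[600.7,281];print(o["ft_force"],"stand xy",c*d[0]+s*d[1],-s*d[0]+c*d[1],o["ee_pos"][2]+18.7)
E
```

```text
t: 16.85
ee_pos: [487.9, 281.2, 255.5]
orientation: [-0.304, 3.126, 0.007]
ft_force: [-5.6, 7.3, 7.7]
width: 11.2
grasp_force: 30.0
[-5.59199043  7.33197675  7.74610964] stand xy 21.97618820666251 110.63549444576239 274.2299914509884
```

```bash
python3 -m creep '[{"translation":[0,-7,-1.6],"angular":[0,0,0],"jaw":0},{"translation":[0,-14.1,-2.5],"angular":[0,0,0],"jaw":0},{"translation":[0,-21.3,-2.7],"angular":[0,0,0],"jaw":0},{"translation":[0,-28.5,-2.2],"angular":[0,0,0],"jaw":0},{"translation":[0,-35.6,-1],"angular":[0,0,0],"jaw":0},{"translation":[0,-42.5,0.9],"angular":[0,0,0],"jaw":0},{"translation":[0,-49.3,3.5],"angular":[0,0,0],"jaw":0},{"translation":[0,-55.7,6.8],"angular":[0,0,0],"jaw":0}]';python3 -m creep '[{"translation":[0,-6,3.8],"angular":[0,0,0],"jaw":0},{"translation":[0,-11.7,8.3],"angular":[0,0,0],"jaw":0},{"translation":[0,-16.8,13.3],"angular":[0,0,0],"jaw":0},{"translation":[0,-21.5,18.8],"angular":[0,0,0],"jaw":0},{"translation":[0,-25.6,24.8],"angular":[0,0,0],"jaw":0},{"translation":[0,-27.4,28],"angular":[0,0,0],"jaw":0},{"translation":[0,-27.4,28],"angular":[0,0,0],"jaw":0},{"translation":[0,-27.4,28],"angular":[0,0,0],"jaw":0}]'; python3 - <<'E'
from h import *
o=ctrl.get_obs()
c,s=np.cos(1.765),np.sin(1.765);d=o["ee_pos"][:2]-[600.7,281];print(o["ft_force"],"stand xy",c*d[0]+s*d[1],-s*d[0]+c*d[1],o["ee_pos"][2]+18.7)
for c in("scene","side"):
    im=ctrl.get_image(c);cv2.imwrite(f"pics/{c}6.png",im[:,:,::-1]);print([(np.round(d["rect"]).tolist(),round(d["score"],2)) for d in ctrl.look_for(c,"bead0")])
a=cv2.imread("pics/scene6.png")[200:340,280:440];b=cv2.imread("pics/side6.png")[170:310,200:360]
cv2.imwrite("pics/c6.png",np.hstack([cv2.resize(a,(400,350),interpolation=cv2.INTER_CUBIC),cv2.resize(b,(400,350),interpolation=cv2.INTER_CUBIC)]))
E
```

```text
t: 17.85
ee_pos: [498.6, 225.0, 247.3]
orientation: [0.305, -3.127, -0.003]
ft_force: [-3.1, 4.3, 1.6]
width: 11.1
grasp_force: 30.0
t: 18.85
ee_pos: [503.8, 197.5, 218.4]
orientation: [0.305, -3.126, 0.0]
ft_force: [-5.8, 1.5, 3.1]
width: 11.1
grasp_force: 30.0
[-5.82026007  1.50052455  3.10901925] stand xy -63.20386233799993 111.23187647253727 237.12178411236073
[([170.0, 129.0, 223.0, 196.0], 0.32)]
[]
```

View pics/c6.png

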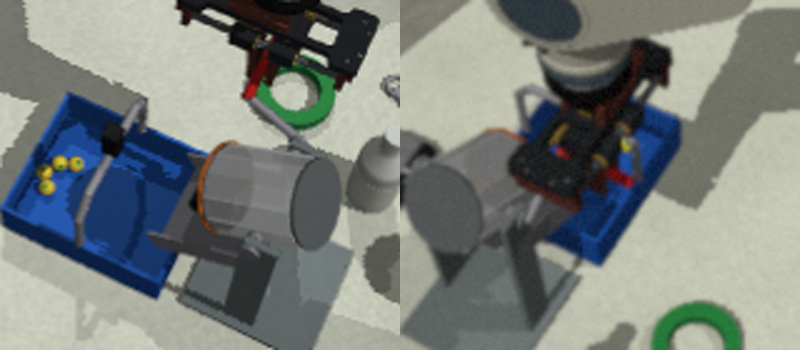

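Four yellow beads are in the basket (crop (45–75,160–187)). I rock once in case a fifth stays behind.

```bash
python3 -m creep '[{"translation":[0,5.9,-9.2],"angular":[0,0,0],"jaw":0},{"translation":[0,15.7,-19.7],"angular":[0,0,0],"jaw":0},{"translation":[0,27.4,-28],"angular":[0,0,0],"jaw":0},{"translation":[0,27.4,-28],"angular":[0,0,0],"jaw":0},{"translation":[0,15.7,-19.7],"angular":[0,0,0],"jaw":0},{"translation":[0,5.9,-9.2],"angular":[0,0,0],"jaw":0},{"translation":[0,0,0],"angular":[0,0,0],"jaw":0},{"translation":[0,-0.5,1.5],"angular":[0,0,0],"jaw":0}]';python3 -m creep '[{"translation":[0,5.9,-9.2],"angular":[0,0,0],"jaw":0},{"translation":[0,15.7,-19.7],"angular":[0,0,0],"jaw":0},{"translation":[0,15.7,-19.7],"angular":[0,0,0],"jaw":0},{"translation":[0,5.9,-9.2],"angular":[0,0,0],"jaw":0},{"translation":[0,0,0],"angular":[0,0,0],"jaw":0},{"translation":[0,0,0],"angular":[0,0,0],"jaw":0},{"translation":[0,0,0],"angular":[0,0,0],"jaw":0},{"translation":[0,0,0],"angular":[0,0,0],"jaw":0}]'; python3 - <<'E'
from h import *
print(ctrl.get_obs()["ft_force"])
for c in("scene","side"):
    im=ctrl.get_image(c);cv2.imwrite(f"pics/{c}7.png",im[:,:,::-1])
a=cv2.imread("pics/scene7.png")[200:340,280:440];b=cv2.imread("pics/side7.png")[170:310,200:360]
m=lambda x:cv2.inRange(cv2.cvtColor(x,cv2.COLOR_BGR2HSV),(22,110,90),(35,255,255))
for x in(a,b):n,_,st,ce=cv2.connectedComponentsWithStats(m(x));print([(s[4],np.round(q*2.5).tolist()) for s,q in zip(st[1:],ce[1:])])
cv2.imwrite("pics/c7.png",cv2.resize(a,(800,700),interpolation=cv2.INTER_CUBIC)[50:650])
E
```

```text
t: 20.05
ee_pos: [503.8, 197.2, 217.6]
orientation: [0.304, -3.126, 0.0]
ft_force: [-5.4, -3.8, 6.4]
width: 11.3
grasp_force: 30.0
t: 21.05
ee_pos: [503.8, 197.1, 217.4]
orientation: [0.305, -3.126, 0.002]
ft_force: [-4.6, -5.1, 0.5]
width: 11.3
grasp_force: 30.0
[-4.64546087 -5.14209386  0.50990091]
[(np.int32(1), [255.0, 90.0]), (np.int32(48), [66.0, 158.0]), (np.int32(20), [45.0, 172.0]), (np.int32(19), [29.0, 196.0])]
[(np.int32(10), [225.0, 145.0])]
```

View pics/c7.png

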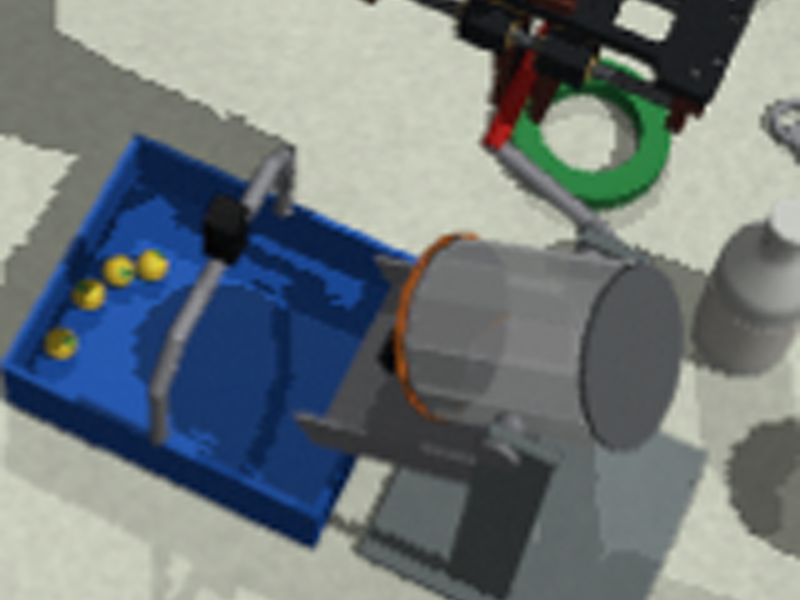

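```bash
python3 -m creep '[{"translation":[0,5.9,-9.2],"angular":[0,0,0],"jaw":0},{"translation":[0,13.1,-17.3],"angular":[0,0,0],"jaw":0},{"translation":[0,21.4,-24.2],"angular":[0,0,0],"jaw":0},{"translation":[0,30.6,-29.7],"angular":[0,0,0],"jaw":0},{"translation":[0,40.6,-33.9],"angular":[0,0,0],"jaw":0},{"translation":[0,51,-36.5],"angular":[0,0,0],"jaw":0},{"translation":[0,61.8,-37.5],"angular":[0,0,0],"jaw":0},{"translation":[0,72.5,-36.9],"angular":[0,0,0],"jaw":0}]';python3 -m creep '[{"translation":[0,10.5,2.1],"angular":[0,0,0],"jaw":0},{"translation":[0,20.6,6],"angular":[0,0,0],"jaw":0},{"translation":[0,30.1,11.1],"angular":[0,0,0],"jaw":0},{"translation":[0,38.6,17.6],"angular":[0,0,0],"jaw":0},{"translation":[0,46.1,25.5],"angular":[0,0,0],"jaw":0},{"translation":[0,50.4,31.2],"angular":[0,0,0],"jaw":0},{"translation":[0,54.1,37.4],"angular":[0,0,0],"jaw":0},{"translation":[0,54.8,38.4],"angular":[0,0,0],"jaw":0}]'; python3 - <<'E'
from h import *
o=ctrl.get_obs()
c,s=np.cos(1.765),np.sin(1.765);d=o["ee_pos"][:2]-[600.7,281];print(o["ft_force"],"stand xy",c*d[0]+s*d[1],-s*d[0]+c*d[1],o["ee_pos"][2]+18.7)
E
```

```text
t: 22.15
ee_pos: [491.6, 268.7, 255.9]
orientation: [-0.305, 3.123, -0.001]
ft_force: [0.2, -7.0, 4.1]
width: 11.1
grasp_force: 30.0
t: 23.15
ee_pos: [482.1, 321.4, 218.8]
orientation: [-0.306, 3.121, -0.004]
ft_force: [-0.6, -18.0, 25.4]
width: 11.5
grasp_force: 30.0
[ -0.64400646 -17.95822513  25.41451438] stand xy 62.53818804681077 108.55753648975553 237.4666588630288
```

```bash
python3 -m creep '[{"translation":[0,-0.5,-1],"angular":[0,0,0],"jaw":0},{"translation":[0,-0.5,-1],"angular":[0,0,0],"jaw":0.4},{"translation":[0,-0.5,-1],"angular":[0,0,0],"jaw":0.6},{"translation":[0,-0.5,-1],"angular":[0,0,0],"jaw":0.7},{"translation":[0,-0.5,-20],"angular":[0,0,0],"jaw":1},{"translation":[0,-0.5,-70],"angular":[0,0,0],"jaw":1},{"translation":[0,-0.5,-130],"angular":[0,0,0],"jaw":1},{"translation":[0,-0.5,-130],"angular":[0,0,0],"jaw":1}]'; python3 - <<'E'
from h import *
go(600,280,340,3.336);go(600,280,266,3.336)
E
```

```text
t: 24.15
ee_pos: [481.9, 323.3, 350.3]
orientation: [-0.304, 3.119, 0.007]
ft_force: [-0.3, 0.4, -0.2]
width: 78.0
grasp_force: 0.0
go [-107.4, -65.4, 11.0] [0.004, 0.009, 0.0]
go [-106.8, -65.7, 85.0] [0.004, 0.009, 0.0]
```

```bash
python3 -m creep '[{"translation":[-40,-25,0],"angular":[0,0,0],"jaw":1},{"translation":[-80,-49,0],"angular":[0,0,0],"jaw":1},{"translation":[-107,-65,0],"angular":[0,0,0],"jaw":1},{"translation":[-107,-65,0],"angular":[0,0,0],"jaw":1},{"translation":[-107,-65,0],"angular":[0,0,0],"jaw":1},{"translation":[-107,-65,0],"angular":[0,0,0],"jaw":1},{"translation":[-107,-65,0],"angular":[0,0,0],"jaw":1},{"translation":[-107,-65,0],"angular":[0,0,0],"jaw":1}]'; python3 - <<'E'
from h import *
im=ctrl.get_image("wrist").copy()
P=(600.7,281,1.765)
for L in([63.5,71,239],[63.5,153,239],[0,30,290],[0,-30,290]):
  q=proj("wrist",tf(P,[L]))[0];cv2.circle(im,tuple(int(round(v)) for v in q),3,(255,0,255),1)
cv2.imwrite("pics/w8.png",im[:270,:,::-1]);go(600,280,266,3.336)
E
```

```text
t: 25.15
ee_pos: [597.1, 278.8, 345.5]
orientation: [-0.306, 3.126, 0.0]
ft_force: [-0.3, 0.7, -0.2]
width: 87.7
grasp_force: 0.0
go [-3.0, 0.7, 79.4] [0.0, 0.0, 0.0]
```

View pics/w8.png

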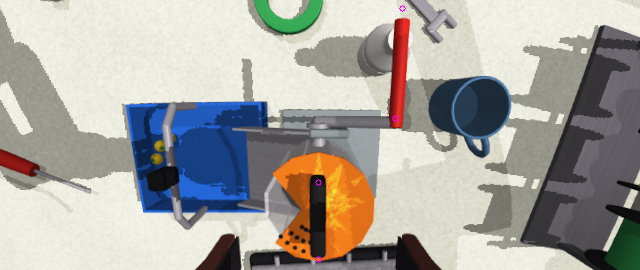

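The jar is upright again and the dial bar (318,175–255) is still on the large opening. Its centre is about 4 mm from my model along stand y, so I descend here and turn it back.

```bash
python3 -m creep '[{"translation":[0,0.5,30],"angular":[0,0,0],"jaw":0.8},{"translation":[0,0.5,60],"angular":[0,0,0],"jaw":0.6},{"translation":[0,0.5,79],"angular":[0,0,0],"jaw":0.4},{"translation":[0,0.5,79],"angular":[0,0,0],"jaw":0.3},{"translation":[0,0.5,79],"angular":[0,0,0],"jaw":0},{"translation":[0,0.5,79],"angular":[0,0,0],"jaw":0},{"translation":[0,0.5,79],"angular":[0,0,0],"jaw":0},{"translation":[0,0.5,79],"angular":[0,0,0],"jaw":0}]';python3 -m creep '[{"translation":[0,0,0],"angular":[0,0,0],"jaw":0},{"translation":[0,0,0],"angular":[0,0,0.1],"jaw":0},{"translation":[0,0,0],"angular":[0,0,0.25],"jaw":0},{"translation":[0,0,0],"angular":[0,0,0.4],"jaw":0},{"translation":[0,0,0],"angular":[0,0,0.55],"jaw":0},{"translation":[0,0,0],"angular":[0,0,0.7],"jaw":0},{"translation":[0,0,0],"angular":[0,0,0.85],"jaw":0},{"translation":[0,0,0],"angular":[0,0,1.0],"jaw":0}]';python3 -m creep '[{"translation":[0,0,0],"angular":[0,0,0.15],"jaw":0},{"translation":[0,0,0],"angular":[0,0,0.3],"jaw":0},{"translation":[0,0,0],"angular":[0,0,0.45],"jaw":0},{"translation":[0,0,0],"angular":[0,0,0.6],"jaw":0},{"translation":[0,0,0],"angular":[0,0,0.75],"jaw":0},{"translation":[0,0,0],"angular":[0,0,0.9],"jaw":0},{"translation":[0,0,0],"angular":[0,0,1.0],"jaw":0},{"translation":[0,0,0],"angular":[0,0,1.05],"jaw":0}]'; python3 - <<'E'
from h import *
o=ctrl.get_obs();print(o["ft_force"],o["moment"]);go(597,280,266,1.236)
E
```

```text
t: 26.2
ee_pos: [597.5, 278.6, 266.6]
orientation: [-0.305, 3.126, -0.001]
ft_force: [-0.1, -6.5, 3.7]
width: 11.7
grasp_force: 30.0
t: 27.2
ee_pos: [598.7, 281.1, 266.7]
orientation: [1.238, 2.886, 0.009]
ft_force: [5.0, 6.9, -0.8]
width: 11.7
grasp_force: 30.0
t: 28.2
ee_pos: [602.0, 281.7, 266.8]
orientation: [2.515, 1.88, 0.019]
ft_force: [17.6, 9.8, -9.1]
width: 12.0
grasp_force: 30.0
[17.59199207  9.81880766 -9.08926926] [ 1.75376512 -2.86773258  0.13597665]
go [-3.0, -4.3, 0.7] [0.008, -0.009, 0.048]
```

```bash
python3 -m creep '[{"translation":[0,0,0],"angular":[0,0,0],"jaw":0.5},{"translation":[0,0,0],"angular":[0,0,0],"jaw":0.7},{"translation":[0,0,0],"angular":[0,0,0],"jaw":0.8},{"translation":[0,0,-10],"angular":[0,0,0],"jaw":1},{"translation":[0,0,-60],"angular":[0,0,0],"jaw":1},{"translation":[0,0,-110],"angular":[0,0,0],"jaw":1},{"translation":[0,0,-110],"angular":[0,0,0],"jaw":1},{"translation":[0,0,-110],"angular":[0,0,0],"jaw":1}]'; python3 - <<'E'
from h import *
im=ctrl.get_image("wrist").copy()
P=(598,280.5,1.765)
for L in([-40,0,290],[40,0,290]):
  pass
for s in(-30,30):
  q=proj("wrist",tf((P[0],P[1],P[2]-2.1),[[0,s,290]]))[0];cv2.circle(im,tuple(int(round(v)) for v in q),3,(0,255,255),1)
cv2.imwrite("pics/w9.png",im[:270,:,::-1])
sc=ctrl.get_image("scene");cv2.imwrite("pics/scene9.png",sc[:,:,::-1])
print([(np.round(d["rect"]).tolist(),round(d["score"],2)) for d in ctrl.look_for("scene","housing0_mid")])
ctrl.get_image("side");print([(np.round(d["rect"]).tolist(),round(d["score"],2)) for d in ctrl.look_for("side","housing0_mid")])
a=cv2.resize(sc[110:210,220:380,::-1],(640,400),interpolation=cv2.INTER_CUBIC)
cv2.imwrite("pics/c9.png",np.vstack([im[:200,:,::-1],a]))
go(413,-146,240,0)
E
```

```text
t: 29.2
ee_pos: [597.0, 278.8, 376.3]
orientation: [2.514, 1.883, 0.0]
ft_force: [-0.8, -0.8, -0.4]
width: 86.3
grasp_force: 0.0
[([294.0, 174.0, 309.0, 190.0], 0.45)]
[([376.0, 215.0, 392.0, 230.0], 0.7), ([186.0, 337.0, 236.0, 379.0], 0.23)]
go [-459.1, -56.8, 135.6] [-0.001, 0.002, 1.286]
```

View pics/c9.png

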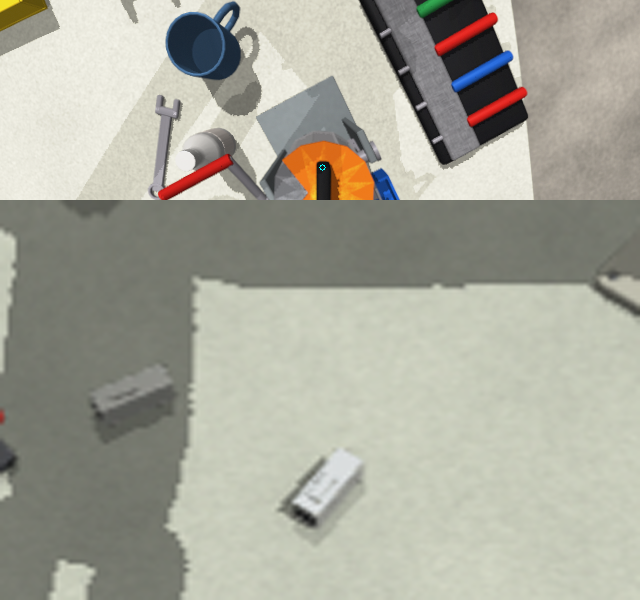

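```bash
python3 - <<'E'
from h import *
f=lambda x,y:(220+x/4,110+(y-200)/4)
for n,a,b in(("B",f(300,518),f(352,456)),("A",f(92,405),f(172,375))):
    p,q=ray("scene",a,20),ray("scene",b,20);print(n,np.round((p+q)/2),np.linalg.norm(p-q),np.arctan2(*(q-p)[1::-1]))
go(420,-146,240,0)
cv2.imwrite("pics/full.png",np.vstack([cv2.imread("pics/scene9.png")[:300],cv2.imread("pics/side0.png")[:300]]))
E
```

```text
B [ 415. -145.   20.] 71.09124685568155 -3.069110102630553
A [ 439. -329.   20.] 69.78708117877144 2.6865984357387416
go [-457.1, -50.1, 135.6] [-0.001, 0.002, 1.286]
```

View pics/full.png

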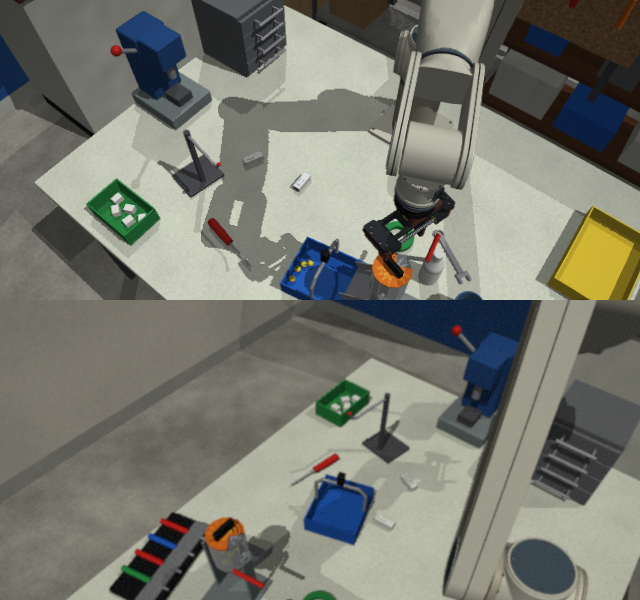

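The pictures show just two housings (scene (253,158), (301,181)), four beads in the basket and the dial closed. I fetch the nearer housing.

```bash
python3 -m creep '[{"translation":[-40,-5,0],"angular":[0,0,0.15],"jaw":1},{"translation":[-95,-12,0],"angular":[0,0,0.3],"jaw":1},{"translation":[-155,-18,20],"angular":[0,0,0.45],"jaw":1},{"translation":[-215,-25,40],"angular":[0,0,0.6],"jaw":1},{"translation":[-275,-33,60],"angular":[0,0,0.75],"jaw":1},{"translation":[-335,-40,80],"angular":[0,0,0.9],"jaw":1},{"translation":[-395,-47,110],"angular":[0,0,1.05],"jaw":1},{"translation":[-440,-52,136],"angular":[0,0,1.2],"jaw":1}]'; python3 -m creep '[{"translation":[0,0,0],"angular":[0,0,0],"jaw":1},{"translation":[0,0,0],"angular":[0,0,0],"jaw":1},{"translation":[0,0,0],"angular":[0,0,0],"jaw":1},{"translation":[0,0,0],"angular":[0,0,0],"jaw":1},{"translation":[0,0,0],"angular":[0,0,0],"jaw":1},{"translation":[0,0,0],"angular":[0,0,0],"jaw":1},{"translation":[0,0,0],"angular":[0,0,0],"jaw":1},{"translation":[0,0,0],"angular":[0,0,0],"jaw":1}]'; cat >> h.py <<'E'
def house(name):
    im=ctrl.get_image("wrist");info=ctrl.camera_info("wrist");cv2.imwrite(name,im[:,:,::-1])
    ls=ctrl.look_for("wrist","housing0_mid");print([(np.round(d["rect"]).tolist(),round(d["score"],2)) for d in ls[:3]])
    g=im.astype(int);m=((g.min(2)>105)&(g.max(2)-g.min(2)<16)).astype(np.uint8)
    for d in ls[:2]:
        l,t,r,b=[int(v) for v in d["rect"]];k=np.zeros_like(m);k[max(t-3,0):b+4,max(l-3,0):r+4]=1
        k&=m
        n,_,st,ce=cv2.connectedComponentsWithStats(k);print(ray("wrist",((l+r)/2,(t+b)/2),15,info),st[1:,4].max() if n>1 else 0)
E
python3 - <<'E'
from h import *
house("pics/w10.png");go(415,-145,150,0.0725)
im=cv2.imread("pics/w10.png");i=ctrl.camera_info("wrist")
c,s=np.cos(.0725),np.sin(.0725)
for z in(22,):
  for q in proj("wrist",tf((415,-145,.0725),[[-32,-12,z],[32,-12,z],[32,12,z],[-32,12,z]]),i):cv2.circle(im,tuple(int(round(v)) for v in q),3,(255,0,255),1)
cv2.imwrite("pics/w10b.png",im[:300])
E
```

```text
t: 30.45
ee_pos: [422.8, -130.3, 239.5]
orientation: [3.139, 0.127, 0.001]
ft_force: [0.4, -0.1, -0.3]
width: 87.7
grasp_force: 0.0
t: 31.45
ee_pos: [423.7, -128.7, 240.2]
orientation: [-3.139, -0.135, -0.0]
ft_force: [0.1, 0.3, 0.8]
width: 87.9
grasp_force: 0.0
[]
go [-10.1, 15.5, 90.1] [-0.0, 0.0, 0.013]
```

View pics/w10b.png

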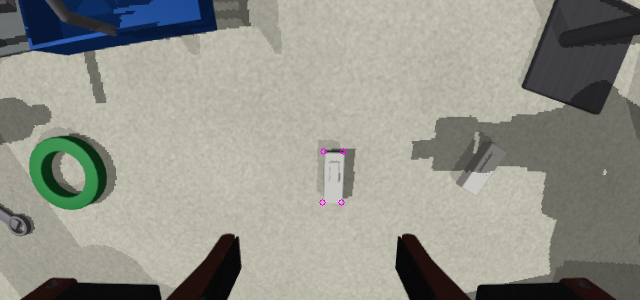

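The wrist view shows the model corners sitting on housing B at (334,177). Housing A is at about (480,167).

```bash
python3 -m creep '[{"translation":[-10,15.5,60],"angular":[0,0,0.013],"jaw":0.8},{"translation":[-10,15.5,120],"angular":[0,0,0.013],"jaw":0.7},{"translation":[-10,15.5,180],"angular":[0,0,0.013],"jaw":0.6},{"translation":[-10,15.5,215],"angular":[0,0,0.013],"jaw":0.6},{"translation":[-10,15.5,230],"angular":[0,0,0.013],"jaw":0.6},{"translation":[-10,15.5,236],"angular":[0,0,0.013],"jaw":0.6},{"translation":[-10,15.5,236],"angular":[0,0,0.013],"jaw":0},{"translation":[-10,15.5,236],"angular":[0,0,0.013],"jaw":0}]'; python3 -m creep '[{"translation":[0,0,0],"angular":[0,0,0],"jaw":0},{"translation":[0,0,0],"angular":[0,0,0],"jaw":0},{"translation":[0,0,0],"angular":[0,0,0],"jaw":0},{"translation":[0,0,-20],"angular":[0,0,0],"jaw":0},{"translation":[0,0,-80],"angular":[0,0,0],"jaw":0},{"translation":[0,0,-140],"angular":[0,0,0],"jaw":0},{"translation":[0,0,-200],"angular":[0,0,0],"jaw":0},{"translation":[0,0,-220],"angular":[0,0,0],"jaw":0}]'; python3 - <<'E'
from h import *
B=(631.6,115.7,1.765)
print(tf(B,[[-52,35,0],[-52,-35,0]]));p=tf(B,[[-52,35,0]])[0];go(p[0],p[1],225,1.765)
f=lambda a:ray("wrist",a,20)
E
```

```text
t: 32.55
ee_pos: [416.0, -145.4, 5.3]
orientation: [3.139, 0.114, 0.003]
ft_force: [-0.7, 0.5, -0.2]
width: 36.2
grasp_force: 0.0
t: 33.55
ee_pos: [416.6, -145.6, 228.2]
orientation: [3.137, 0.114, 0.01]
ft_force: [0.9, -0.4, -0.1]
width: 23.7
grasp_force: 30.0
[[607.29317433  57.92303032   0.        ]
 [675.97729053  71.43199705   0.        ]]
go [205.0, -189.1, 3.9] [0.007, -0.002, -1.692]
```

```bash
python3 -m creep '[{"translation":[20,-20,0],"angular":[0,0,-0.17],"jaw":0},{"translation":[50,-45,0],"angular":[0,0,-0.34],"jaw":0},{"translation":[80,-72,0],"angular":[0,0,-0.51],"jaw":0},{"translation":[110,-100,0],"angular":[0,0,-0.68],"jaw":0},{"translation":[140,-128,0],"angular":[0,0,-0.85],"jaw":0},{"translation":[170,-155,0],"angular":[0,0,-1.02],"jaw":0},{"translation":[195,-178,0],"angular":[0,0,-1.19],"jaw":0},{"translation":[205,-187,0],"angular":[0,0,-1.36],"jaw":0}]'; python3 -m creep '[{"translation":[0,0,0],"angular":[0,0,-0.17],"jaw":0},{"translation":[0,0,0],"angular":[0,0,-0.33],"jaw":0},{"translation":[0,0,0],"angular":[0,0,-0.33],"jaw":0},{"translation":[0,0,0],"angular":[0,0,-0.33],"jaw":0},{"translation":[0,0,0],"angular":[0,0,-0.33],"jaw":0},{"translation":[0,0,0],"angular":[0,0,-0.33],"jaw":0},{"translation":[0,0,0],"angular":[0,0,-0.33],"jaw":0},{"translation":[0,0,0],"angular":[0,0,-0.33],"jaw":0}]'; python3 - <<'E'
from h import *
B=(631.6,115.7,1.765)
p=tf(B,[[-54,35,0]])[0];go(p[0],p[1],30,1.765)
im=ctrl.get_image("scene");cv2.imwrite("pics/s11.png",cv2.resize(im[200:320,270:430,::-1],None,fx=4,fy=4,interpolation=cv2.INTER_CUBIC))
E
```

```text
t: 34.55
ee_pos: [606.8, 57.9, 224.1]
orientation: [2.362, 2.071, 0.001]
ft_force: [0.2, -0.6, -0.3]
width: 23.8
grasp_force: 30.0
t: 35.55
ee_pos: [605.9, 56.4, 224.2]
orientation: [1.999, 2.424, 0.0]
ft_force: [-1.0, 0.6, -0.2]
width: 24.0
grasp_force: 30.0
go [-0.8, 1.6, 194.2] [0.0, 0.0, -0.002]
```

View pics/s11.png

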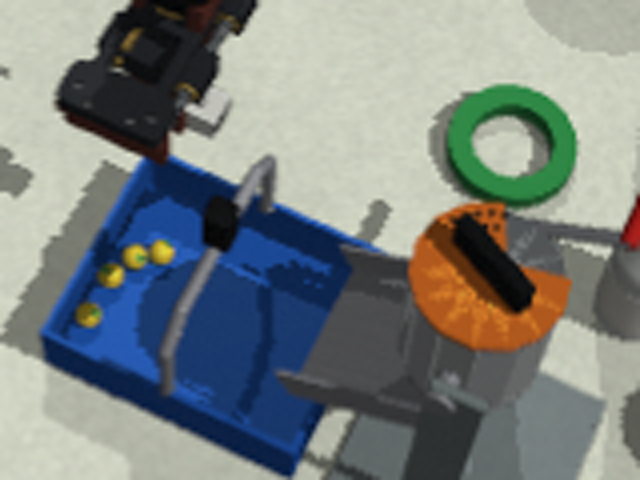

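The housing is held above the basket at (205,110) in the crop. The beads lie along the far −x wall at (88–162,252–315), so I lower here.

```bash
python3 -m creep '[{"translation":[-1,1.5,40],"angular":[0,0,0],"jaw":0},{"translation":[-1,1.5,90],"angular":[0,0,0],"jaw":0},{"translation":[-1,1.5,140],"angular":[0,0,0],"jaw":0},{"translation":[-1,1.5,175],"angular":[0,0,0],"jaw":0},{"translation":[-1,1.5,192],"angular":[0,0,0],"jaw":0},{"translation":[-1,1.5,196],"angular":[0,0,0],"jaw":0},{"translation":[-1,1.5,198],"angular":[0,0,0],"jaw":0.38},{"translation":[-1,1.5,198],"angular":[0,0,0],"jaw":0.38}]'; python3 -m creep '[{"translation":[0,0,0],"angular":[0,0,0],"jaw":0.38},{"translation":[0,0,-10],"angular":[0,0,0],"jaw":0.38},{"translation":[0,0,-60],"angular":[0,0,0],"jaw":0.38},{"translation":[0,0,-120],"angular":[0,0,0],"jaw":0.5},{"translation":[0,0,-180],"angular":[0,0,0],"jaw":1},{"translation":[0,0,-210],"angular":[0,0,0],"jaw":1},{"translation":[0,0,-210],"angular":[0,0,0],"jaw":1},{"translation":[0,0,-210],"angular":[0,0,0],"jaw":1}]'; python3 - <<'E'
from h import *
im=ctrl.get_image("scene");cv2.imwrite("pics/scene12.png",im[:,:,::-1])
print([(np.round(d["rect"]).tolist(),round(d["score"],2)) for d in ctrl.look_for("scene","housing0_mid")])
g=im[150:170,240:268].mean(2)
go(439,-329,240,2.687-np.pi)
a=cv2.resize(im[200:320,270:430,::-1],(400,300),interpolation=cv2.INTER_CUBIC);b=cv2.resize(im[120:210,200:320,::-1],(400,300),interpolation=cv2.INTER_CUBIC);cv2.imwrite("pics/c12.png",np.hstack([a,b]))
E
```

```text
t: 36.6
ee_pos: [608.5, 55.8, 27.4]
orientation: [1.997, 2.423, 0.002]
ft_force: [-0.9, -1.4, 0.5]
width: 33.0
grasp_force: 0.0
t: 37.6
ee_pos: [606.8, 55.6, 235.4]
orientation: [-1.998, -2.423, 0.001]
ft_force: [-0.1, 0.7, -0.5]
width: 79.9
grasp_force: 0.0
[([382.0, 224.0, 414.0, 252.0], 0.64), ([339.0, 229.0, 440.0, 350.0], 0.28)]
go [-345.6, -237.9, -5.0] [-0.002, 0.003, 2.217]
```

View pics/c12.png

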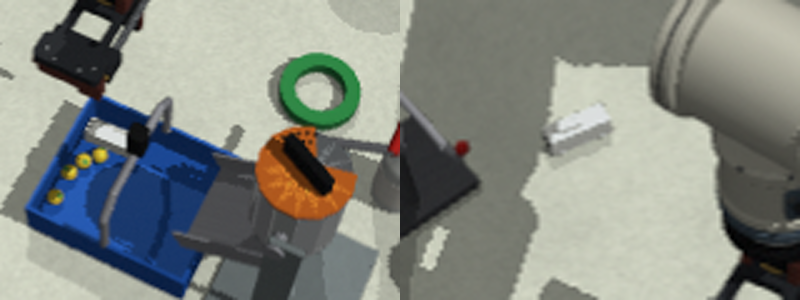

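Housing B lies in the basket beside the arch, and housing A is still at scene (253,158).

```bash
python3 -m creep '[{"translation":[-40,-28,0],"angular":[0,0,0.17],"jaw":1},{"translation":[-85,-58,0],"angular":[0,0,0.34],"jaw":1},{"translation":[-130,-90,0],"angular":[0,0,0.51],"jaw":1},{"translation":[-180,-124,0],"angular":[0,0,0.68],"jaw":1},{"translation":[-230,-158,0],"angular":[0,0,0.85],"jaw":1},{"translation":[-280,-192,0],"angular":[0,0,1.02],"jaw":1},{"translation":[-320,-220,0],"angular":[0,0,1.19],"jaw":1},{"translation":[-345,-238,0],"angular":[0,0,1.36],"jaw":1}]'; python3 -m creep '[{"translation":[0,0,0],"angular":[0,0,0.17],"jaw":1},{"translation":[0,0,0],"angular":[0,0,0.34],"jaw":1},{"translation":[0,0,0],"angular":[0,0,0.51],"jaw":1},{"translation":[0,0,0],"angular":[0,0,0.68],"jaw":1},{"translation":[0,0,0],"angular":[0,0,0.85],"jaw":1},{"translation":[0,0,0],"angular":[0,0,0.85],"jaw":1},{"translation":[0,0,0],"angular":[0,0,0.85],"jaw":1},{"translation":[0,0,0],"angular":[0,0,0.85],"jaw":1}]'; python3 - <<'E'
from h import *
im=ctrl.get_image("wrist").copy();i=ctrl.camera_info("wrist")
for q in proj("wrist",tf((439,-329,2.687),[[-32,-12,22],[32,-12,22],[32,12,22],[-32,12,22]]),i):cv2.circle(im,tuple(int(round(v)) for v in q),3,(255,0,255),1)
cv2.imwrite("pics/w13.png",im[:300,:,::-1]);go(439,-329,4,2.687-np.pi)
E
```

```text
t: 38.7
ee_pos: [438.0, -329.9, 234.6]
orientation: [-3.078, -0.617, 0.003]
ft_force: [1.1, 0.0, -1.1]
width: 88.0
grasp_force: 0.0
t: 39.7
ee_pos: [439.7, -328.3, 235.8]
orientation: [-3.064, 0.694, 0.001]
ft_force: [0.1, -0.1, -0.3]
width: 88.3
grasp_force: 0.0
go [-0.3, 1.0, 231.9] [-0.0, 0.0, 0.009]
```

View pics/w13.png

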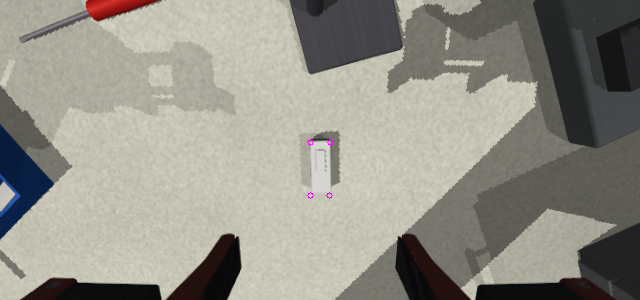

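Housing A sits on the model at (320,168). I have now viewed more pictures than the 14 allowed, so from here I check by numbers only.

```bash
python3 -m creep '[{"translation":[0,1,60],"angular":[0,0,0.009],"jaw":0.8},{"translation":[0,1,120],"angular":[0,0,0.009],"jaw":0.7},{"translation":[0,1,180],"angular":[0,0,0.009],"jaw":0.6},{"translation":[0,1,212],"angular":[0,0,0.009],"jaw":0.6},{"translation":[0,1,226],"angular":[0,0,0.009],"jaw":0.6},{"translation":[0,1,232],"angular":[0,0,0.009],"jaw":0.6},{"translation":[0,1,232],"angular":[0,0,0.009],"jaw":0},{"translation":[0,1,232],"angular":[0,0,0.009],"jaw":0}]'; python3 -m creep '[{"translation":[0,0,0],"angular":[0,0,0],"jaw":0},{"translation":[0,0,0],"angular":[0,0,0],"jaw":0},{"translation":[0,0,0],"angular":[0,0,0],"jaw":0},{"translation":[0,0,-20],"angular":[0,0,0],"jaw":0},{"translation":[0,0,-80],"angular":[0,0,0],"jaw":0},{"translation":[0,0,-140],"angular":[0,0,0],"jaw":0},{"translation":[0,0,-200],"angular":[0,0,0],"jaw":0},{"translation":[0,0,-225],"angular":[0,0,0],"jaw":0}]'; python3 - <<'E'
from h import *
B=(631.6,115.7,1.765)
p=tf(B,[[-54,-35,0]])[0];print(p);go(p[0],p[1],230,1.765)
E
```

```text
t: 40.75
ee_pos: [440.2, -329.9, 5.4]
orientation: [3.059, -0.71, 0.003]
ft_force: [-0.3, -1.1, -0.2]
width: 36.3
grasp_force: 0.0
t: 41.75
ee_pos: [440.5, -330.1, 234.4]
orientation: [3.057, -0.71, 0.01]
ft_force: [-0.2, -0.2, 0.5]
width: 23.8
grasp_force: 30.0
[676.36326101  69.46959373   0.        ]
go [35.7, -462.6, 4.0] [0.008, -0.002, -2.221]
```

```bash
python3 -m creep '[{"translation":[0,-35,0],"angular":[0,0,-0.17],"jaw":0},{"translation":[0,-85,0],"angular":[0,0,-0.34],"jaw":0},{"translation":[0,-140,0],"angular":[0,0,-0.51],"jaw":0},{"translation":[5,-195,0],"angular":[0,0,-0.68],"jaw":0},{"translation":[12,-250,0],"angular":[0,0,-0.85],"jaw":0},{"translation":[20,-305,0],"angular":[0,0,-1.02],"jaw":0},{"translation":[28,-360,0],"angular":[0,0,-1.19],"jaw":0},{"translation":[32,-410,0],"angular":[0,0,-1.36],"jaw":0}]'; python3 - <<'E'
from h import *
go(676.4,69.5,230,1.765)
E
```

```text
t: 42.75
ee_pos: [649.5, 26.6, 230.5]
orientation: [2.822, 1.38, 0.001]
ft_force: [0.3, 0.2, -0.5]
width: 23.6
grasp_force: 30.0
go [50.4, -5.1, 0.5] [0.001, -0.0, -0.855]
```

```bash
python3 -m creep '[{"translation":[15,-2,0],"angular":[0,0,-0.17],"jaw":0},{"translation":[30,-3,0],"angular":[0,0,-0.34],"jaw":0},{"translation":[45,-5,0],"angular":[0,0,-0.51],"jaw":0},{"translation":[50,-5,0],"angular":[0,0,-0.68],"jaw":0},{"translation":[50,-5,0],"angular":[0,0,-0.85],"jaw":0},{"translation":[50,-5,0],"angular":[0,0,-0.85],"jaw":0},{"translation":[50,-5,0],"angular":[0,0,-0.85],"jaw":0},{"translation":[50,-5,0],"angular":[0,0,-0.85],"jaw":0}]'; python3 - <<'E'
from h import *
go(676.4,69.5,28,1.765)
E
```

```text
t: 43.75
ee_pos: [675.6, 67.0, 229.4]
orientation: [2.011, 2.413, 0.0]
ft_force: [-0.5, 0.3, 0.1]
width: 24.1
grasp_force: 30.0
go [2.3, 1.2, 201.4] [0.0, 0.0, -0.013]
```

```bash
python3 -m creep '[{"translation":[1.5,1,40],"angular":[0,0,-0.012],"jaw":0},{"translation":[1.5,1,90],"angular":[0,0,-0.012],"jaw":0},{"translation":[1.5,1,140],"angular":[0,0,-0.012],"jaw":0},{"translation":[1.5,1,175],"angular":[0,0,-0.012],"jaw":0},{"translation":[1.5,1,195],"angular":[0,0,-0.012],"jaw":0},{"translation":[1.5,1,200],"angular":[0,0,-0.012],"jaw":0},{"translation":[1.5,1,201],"angular":[0,0,-0.012],"jaw":0.38},{"translation":[1.5,1,201],"angular":[0,0,-0.012],"jaw":0.38}]'; python3 -m creep '[{"translation":[0,0,0],"angular":[0,0,0],"jaw":0.38},{"translation":[0,0,-10],"angular":[0,0,0],"jaw":0.38},{"translation":[0,0,-60],"angular":[0,0,0],"jaw":0.38},{"translation":[0,0,-120],"angular":[0,0,0],"jaw":0.5},{"translation":[0,0,-180],"angular":[0,0,0],"jaw":1},{"translation":[0,0,-215],"angular":[0,0,0],"jaw":1},{"translation":[0,0,-215],"angular":[0,0,0],"jaw":1},{"translation":[0,0,-215],"angular":[0,0,0],"jaw":1}]'; python3 - <<'E'
from h import *
go(631.6,115.7,240,1.765);go(631.6,115.7,153,1.765)
B=(631.6,115.7,1.765)
for cam in("scene","side","wrist"):
    im=ctrl.get_image(cam);i=ctrl.camera_info(cam);g=im.astype(int)
    hsv=cv2.cvtColor(im,cv2.COLOR_RGB2HSV);y=cv2.inRange(hsv,(20,100,80),(36,255,255));w=((g.min(2)>140)&(g.max(2)-g.min(2)<25)).astype(np.uint8)
    k=np.zeros(im.shape[:2],np.uint8);cv2.fillConvexPoly(k,proj(cam,tf(B,[[-95,-80,30],[95,-80,30],[95,80,30],[-95,80,30]]),i).astype(np.int32),255)
    for nm,m in(("bead",y),("white",w)):
        n,_,st,ce=cv2.connectedComponentsWithStats(cv2.bitwise_and(m,m,mask=k));
        for s,c in zip(st[1:],ce[1:]):
            if s[4]>5:
                p=ray(cam,c,13,i)[:2]-B[:2];c_,s_=np.cos(B[2]),np.sin(B[2]);print(cam,nm,s[4],np.round([c_*p[0]+s_*p[1],-s_*p[0]+c_*p[1]]))
E
```

```text
t: 44.75
ee_pos: [677.6, 68.8, 29.8]
orientation: [1.994, 2.426, 0.003]
ft_force: [-0.4, 0.2, 0.6]
width: 32.9
grasp_force: 0.0
t: 45.75
ee_pos: [675.8, 68.7, 242.7]
orientation: [-1.994, -2.427, 0.001]
ft_force: [0.4, -0.6, -0.6]
width: 80.1
grasp_force: 0.0
go [54.7, -34.2, 2.7] [-0.001, -0.0, 0.001]
go [54.7, -34.1, 89.7] [-0.001, -0.0, 0.001]
scene bead 71 [-76.  19.]
scene bead 7 [-85. -42.]
scene white 86 [-66.  62.]
scene white 11 [-30.  10.]
scene white 26 [-91. -19.]
scene white 112 [-57. -22.]
side bead 8 [-85.  14.]
side bead 6 [-61.  27.]
side white 20 [-102.  -47.]
side white 68 [-60. -41.]
side white 57 [-70.  48.]
side white 9 [-39.  41.]
wrist bead 145 [-65.  29.]
wrist bead 129 [-79.  15.]
wrist bead 123 [-85.  -5.]
wrist bead 8 [-85. -46.]
wrist white 336 [-19. -35.]
wrist white 219 [-20.  66.]
wrist white 842 [-59.  57.]
wrist white 1041 [-63. -31.]
wrist white 6 [-95.  49.]
```

Two housings and four beads are measured inside the basket. Now I grip the block again.

```bash
python3 -m creep '[{"translation":[20,-12,0],"angular":[0,0,0],"jaw":1},{"translation":[40,-25,0],"angular":[0,0,0],"jaw":1},{"translation":[55,-34,0],"angular":[0,0,0],"jaw":1},{"translation":[55,-34,0],"angular":[0,0,0],"jaw":1},{"translation":[55,-34,30],"angular":[0,0,0],"jaw":0.8},{"translation":[55,-34,60],"angular":[0,0,0],"jaw":0.8},{"translation":[55,-34,80],"angular":[0,0,0],"jaw":0.7},{"translation":[55,-34,88],"angular":[0,0,0],"jaw":0.6}]'; python3 -m creep '[{"translation":[0,0,0],"angular":[0,0,0],"jaw":0.4},{"translation":[0,0,0],"angular":[0,0,0],"jaw":0},{"translation":[0,0,0],"angular":[0,0,0],"jaw":0},{"translation":[0,0,0],"angular":[0,0,0],"jaw":0},{"translation":[0,0,0],"angular":[0,0,0],"jaw":0},{"translation":[0,0,0],"angular":[0,0,0],"jaw":0},{"translation":[0,0,-3],"angular":[0,0,0],"jaw":0},{"translation":[0,0,-8],"angular":[0,0,0],"jaw":0}]'; python3 - <<'E'
from h import *
print(ctrl.get_obs()["ft_force"],ctrl.get_obs()["moment"])
H=(599.9,-399.2,-1.7554)
s=tf(H,[[-125,0,0],[-215,0,0]]);print(s)
E
```

```text
t: 46.9
ee_pos: [632.1, 115.9, 154.0]
orientation: [-1.994, -2.426, 0.002]
ft_force: [-0.0, 0.4, 0.7]
width: 55.2
grasp_force: 0.0
t: 47.9
ee_pos: [632.0, 115.9, 162.6]
orientation: [-1.994, -2.426, 0.002]
ft_force: [-0.7, 0.0, -3.5]
width: 19.5
grasp_force: 30.0
[-0.66766302  0.03094547 -3.53826973] [ 0.09477239 -0.11469769 -0.02762908]
[[ 622.84461939 -276.32386545    0.        ]
 [ 639.36474535 -187.85304858    0.        ]]
```

```bash
python3 -m creep '[{"translation":[-5,0,0],"angular":[0,0,0],"jaw":0},{"translation":[-17,0,0],"angular":[0,0,0],"jaw":0},{"translation":[-32,0,0],"angular":[0,0,0],"jaw":0},{"translation":[-47,0,0],"angular":[0,0,0],"jaw":0},{"translation":[-62,0,-3],"angular":[0,0,0],"jaw":0},{"translation":[-77,0,-15],"angular":[0,0,0],"jaw":0},{"translation":[-90,0,-30],"angular":[0,0,0],"jaw":0},{"translation":[-100,0,-45],"angular":[0,0,0],"jaw":0}]'; python3 -m creep '[{"translation":[-10,0,-15],"angular":[0,0,0.02],"jaw":0},{"translation":[-22,0,-30],"angular":[0,0,0.06],"jaw":0},{"translation":[-36,0,-48],"angular":[0,0,0.11],"jaw":0},{"translation":[-52,0,-65],"angular":[0,0,0.17],"jaw":0},{"translation":[-68,0,-80],"angular":[0,0,0.23],"jaw":0},{"translation":[-84,0,-90],"angular":[0,0,0.29],"jaw":0},{"translation":[-98,0,-93],"angular":[0,0,0.35],"jaw":0},{"translation":[-108,0,-93],"angular":[0,0,0.38],"jaw":0}]'; python3 - <<'E'
from h import *
go(636,-205,300,1.386)
# refine hook pose with three cameras
ims={c:(ctrl.get_image(c),ctrl.camera_info(c)) for c in("scene","side","wrist")}
H=(599.9,-399.2,-1.7554)
P=tf(H,[[-160,0,256]])[0]
for c,(im,i) in ims.items():
    q=proj(c,P,i)[0];hsv=cv2.cvtColor(im,cv2.COLOR_RGB2HSV)
    m=cv2.inRange(hsv,(0,120,60),(8,255,255))|cv2.inRange(hsv,(172,120,60),(180,255,255))
    n,_,st,ce=cv2.connectedComponentsWithStats(m);print(c,"pred",np.round(q,1),[(s[4],np.round(e,1).tolist()) for s,e in zip(st[1:],ce[1:]) if np.hypot(*(e-q))<40 and s[4]>3])
E
```

```text
t: 48.9
ee_pos: [652.3, 17.1, 209.8]
orientation: [1.994, 2.426, 0.001]
ft_force: [0.6, 0.6, -3.9]
width: 20.0
grasp_force: 30.0
t: 49.9
ee_pos: [672.9, -89.1, 301.3]
orientation: [2.42, 2.003, 0.0]
ft_force: [-0.1, 0.0, -3.5]
width: 19.6
grasp_force: 30.0
go [-120.7, -14.6, 1.3] [0.0, 0.0, -0.003]
scene pred [218.6 164.6] [(np.int32(168), [254.7, 161.3]), (np.int32(13), [218.2, 163.8]), (np.int32(15), [223.5, 199.9])]
side pred [349.8 114. ] [(np.int32(4), [312.2, 113.8]), (np.int32(14), [349.3, 113.5])]
wrist pred [302.2 395.3] []
```

```bash
python3 -m creep '[{"translation":[-6,-1,0],"angular":[0,0,0],"jaw":0},{"translation":[-20,-3,0],"angular":[0,0,0],"jaw":0},{"translation":[-38,-5,0],"angular":[0,0,0],"jaw":0},{"translation":[-56,-7,0],"angular":[0,0,0],"jaw":0},{"translation":[-74,-9,0],"angular":[0,0,0],"jaw":0},{"translation":[-92,-11,0],"angular":[0,0,0],"jaw":0},{"translation":[-108,-13,0],"angular":[0,0,0],"jaw":0},{"translation":[-120,-14,0],"angular":[0,0,0],"jaw":0}]'; python3 -m creep '[{"translation":[-8,0,0],"angular":[0,0,0],"jaw":0},{"translation":[-20,0,0],"angular":[0,0,0],"jaw":0},{"translation":[-34,0,0],"angular":[0,0,0],"jaw":0},{"translation":[-48,0,0],"angular":[0,0,0],"jaw":0},{"translation":[-60,0,0],"angular":[0,0,0],"jaw":0},{"translation":[-69,0,0],"angular":[0,0,0],"jaw":0},{"translation":[-73,0,0],"angular":[0,0,0],"jaw":0},{"translation":[-73,0,0],"angular":[0,0,0],"jaw":0}]'; python3 - <<'E'
from h import *
go(622.8,-276.3,246,1.386);print(ctrl.get_obs()["ft_force"])
E
```

```text
t: 51.05
ee_pos: [636.5, -204.5, 301.2]
orientation: [-2.418, -2.006, -0.0]
ft_force: [0.5, -0.1, -3.6]
width: 19.6
grasp_force: 30.0
t: 52.05
ee_pos: [623.4, -275.2, 301.1]
orientation: [-2.417, -2.006, -0.0]
ft_force: [-0.5, -0.3, -3.0]
width: 20.2
grasp_force: 30.0
go [-1.2, -0.4, 55.1] [-0.0, -0.0, -0.0]
[-0.52147532 -0.27962833 -2.9594229 ]
```

Now lowering to just above the seat, watching the force.

```bash
python3 -m creep '[{"translation":[-1,0,6],"angular":[0,0,0],"jaw":0},{"translation":[-1,0,14],"angular":[0,0,0],"jaw":0},{"translation":[-1,0,23],"angular":[0,0,0],"jaw":0},{"translation":[-1,0,32],"angular":[0,0,0],"jaw":0},{"translation":[-1,0,40],"angular":[0,0,0],"jaw":0},{"translation":[-1,0,46],"angular":[0,0,0],"jaw":0},{"translation":[-1,0,50],"angular":[0,0,0],"jaw":0},{"translation":[-1,0,52],"angular":[0,0,0],"jaw":0}]'
```

```text
t: 53.05
ee_pos: [623.3, -276.1, 249.0]
orientation: [-2.417, -2.007, -0.0]
ft_force: [-0.3, 0.2, -3.6]
width: 19.7
grasp_force: 30.0
```

```bash
python3 -m creep '[{"translation":[0,0,0.5],"angular":[0,0,0],"jaw":0},{"translation":[0,0,1],"angular":[0,0,0],"jaw":0},{"translation":[0,0,1.5],"angular":[0,0,0],"jaw":0},{"translation":[0,0,2],"angular":[0,0,0],"jaw":0},{"translation":[0,0,2.5],"angular":[0,0,0],"jaw":0},{"translation":[0,0,3],"angular":[0,0,0],"jaw":0},{"translation":[0,0,3],"angular":[0,0,0],"jaw":0},{"translation":[0,0,3],"angular":[0,0,0],"jaw":0}]'
```

```text
t: 54.05
ee_pos: [623.4, -276.2, 246.8]
orientation: [2.417, 2.006, 0.0]
ft_force: [-1.7, 1.0, 3.1]
width: 19.8
grasp_force: 30.0
```

Contact: the load has passed to the hook at the expected height. Release gently and rise.

```bash
python3 -m creep '[{"translation":[0,0,-0.5],"angular":[0,0,0],"jaw":0},{"translation":[0,0,-0.5],"angular":[0,0,0],"jaw":0.3},{"translation":[0,0,-0.5],"angular":[0,0,0],"jaw":0.4},{"translation":[0,0,-0.5],"angular":[0,0,0],"jaw":0.6},{"translation":[0,0,-0.5],"angular":[0,0,0],"jaw":0.8},{"translation":[0,0,-0.5],"angular":[0,0,0],"jaw":1},{"translation":[0,0,-0.5],"angular":[0,0,0],"jaw":1},{"translation":[0,0,-0.5],"angular":[0,0,0],"jaw":1}]';python3 -m creep '[{"translation":[0,0,-10],"angular":[0,0,0],"jaw":1},{"translation":[0,0,-30],"angular":[0,0,0],"jaw":1},{"translation":[0,0,-60],"angular":[0,0,0],"jaw":1},{"translation":[0,0,-90],"angular":[0,0,0],"jaw":1},{"translation":[0,0,-120],"angular":[0,0,0],"jaw":1},{"translation":[0,0,-150],"angular":[0,0,0],"jaw":1},{"translation":[0,0,-170],"angular":[0,0,0],"jaw":1},{"translation":[0,0,-170],"angular":[0,0,0],"jaw":1}]'; for i in 1 2 3 4 5 6 7 8 9 10; do python3 -m creep '[{"translation":[0,0,0],"angular":[0,0,0],"jaw":1},{"translation":[0,0,0],"angular":[0,0,0],"jaw":1},{"translation":[0,0,0],"angular":[0,0,0],"jaw":1},{"translation":[0,0,0],"angular":[0,0,0],"jaw":1},{"translation":[0,0,0],"angular":[0,0,0],"jaw":1},{"translation":[0,0,0],"angular":[0,0,0],"jaw":1},{"translation":[0,0,0],"angular":[0,0,0],"jaw":1},{"translation":[0,0,0],"angular":[0,0,0],"jaw":1}]' | head -2; done; python3 - <<'E'
from h import *
print(ctrl.get_obs()["ft_force"])
B=(622.8,-276.3,1.386);z0=91
for cam in("wrist","side"):
  i=ctrl.camera_info(cam)
  for rep in range(2):
    im=ctrl.get_image(cam);hsv=cv2.cvtColor(im,cv2.COLOR_RGB2HSV);g=im.astype(int)
    bl=cv2.inRange(hsv,(105,120,40),(125,255,255))
    R4=proj(cam,tf(B,[[-95,-80,55+z0],[95,-80,55+z0],[95,80,55+z0],[-95,80,55+z0]]),i)
    k=np.zeros(im.shape[:2],np.uint8);cv2.fillConvexPoly(k,R4.astype(np.int32),255);k=cv2.dilate(k,np.ones((15,15)))
    x,y,w,h=cv2.boundingRect(cv2.bitwise_and(bl,k));print(cam,"pred",np.round([R4.min(0),R4.max(0)]).tolist(),"blue",x,y,x+w,y+h)
  ye=cv2.inRange(hsv,(20,100,80),(36,255,255));wh=((g.min(2)>120)&(g.max(2)-g.min(2)<25)).astype(np.uint8)
  for nm,m in(("bead",ye),("white",wh)):
    n,_,st,ce=cv2.connectedComponentsWithStats(cv2.bitwise_and(m,m,mask=k))
    for s,c in zip(st[1:],ce[1:]):
      if s[4]>8:
        p=ray(cam,c,13+z0,i)[:2]-B[:2];c_,s_=np.cos(B[2]),np.sin(B[2]);print(nm,s[4],np.round([c_*p[0]+s_*p[1],-s_*p[0]+c_*p[1]]))
E
```

```text
t: 55.05
ee_pos: [623.3, -276.0, 246.7]
orientation: [-2.417, -2.007, -0.0]
ft_force: [0.1, 0.3, 0.2]
width: 81.7
grasp_force: 0.0
t: 56.05
ee_pos: [624.0, -276.4, 420.3]
orientation: [2.413, 2.004, 0.004]
ft_force: [-0.6, -0.0, -0.1]
width: 88.1
grasp_force: 0.0
t: 57.05
ee_pos: [623.3, -276.1, 416.7]
t: 58.05
ee_pos: [623.3, -276.1, 416.6]
t: 59.05
ee_pos: [623.3, -276.0, 416.6]
t: 60.05
ee_pos: [623.3, -276.1, 416.6]
t: 61.05
ee_pos: [623.3, -276.1, 416.7]
t: 62.05
ee_pos: [623.3, -276.0, 416.7]
t: 63.05
ee_pos: [623.3, -276.0, 416.7]
t: 64.05
ee_pos: [623.3, -276.0, 416.7]
t: 65.05
ee_pos: [623.3, -276.0, 416.7]
t: 66.05
ee_pos: [623.3, -276.1, 416.6]
[ 0.42188822  0.04234805 -0.65302331]
wrist pred [[256.0, 90.0], [380.0, 227.0]] blue 255 82 385 217
wrist pred [[256.0, 90.0], [380.0, 227.0]] blue 255 82 385 217
bead 88 [-59.  28.]
bead 31 [-60. -15.]
white 657 [46. 93.]
white 171 [ 69. -96.]
white 1845 [-63.  69.]
white 23 [-11.  -0.]
white 945 [-40. -43.]
white 664 [-95. -84.]
white 84 [-109.   -1.]
side pred [[317.0, 111.0], [396.0, 165.0]] blue 313 115 392 172
side pred [[317.0, 111.0], [396.0, 165.0]] blue 313 118 392 172
bead 33 [-53.   3.]
white 272 [-141.  -63.]
white 56 [-157.   -5.]
white 184 [  43. -139.]
white 118 [-47. -47.]
white 103 [-148.   48.]
white 21 [-51.  41.]
```

```bash
cat > d.py <<'E'
from h import *
import os
im=ctrl.get_image("wrist")[60:240,230:410].astype(int)
if os.path.exists("p.npy"):
    d=np.abs(im-np.load("p.npy"));print("diff",d.mean(),(d>30).sum())
np.save("p.npy",im)
E
python3 d.py
for i in 1 2 3; do python3 -m creep '[{"translation":[0,0,0],"angular":[0,0,0],"jaw":1},{"translation":[0,0,0],"angular":[0,0,0],"jaw":1},{"translation":[0,0,0],"angular":[0,0,0],"jaw":1},{"translation":[0,0,0],"angular":[0,0,0],"jaw":1},{"translation":[0,0,0],"angular":[0,0,0],"jaw":1},{"translation":[0,0,0],"angular":[0,0,0],"jaw":1},{"translation":[0,0,0],"angular":[0,0,0],"jaw":1},{"translation":[0,0,0],"angular":[0,0,0],"jaw":1}]' | head -1; python3 d.py; done
```

```text
t: 67.3
diff 1.0451646090534978 280
t: 68.35
diff 0.7699691358024692 113
t: 69.4
diff 0.8146707818930041 139
```

```bash
for i in 1 2 3 4 5; do python3 -m creep '[{"translation":[0,0,0],"angular":[0,0,0],"jaw":1},{"translation":[0,0,0],"angular":[0,0,0],"jaw":1},{"translation":[0,0,0],"angular":[0,0,0],"jaw":1},{"translation":[0,0,0],"angular":[0,0,0],"jaw":1},{"translation":[0,0,0],"angular":[0,0,0],"jaw":1},{"translation":[0,0,0],"angular":[0,0,0],"jaw":1},{"translation":[0,0,0],"angular":[0,0,0],"jaw":1},{"translation":[0,0,0],"angular":[0,0,0],"jaw":1}]' | head -1; done; python3 d.py; python3 d.py; python3 -c "
from workcell import ctrl
print(ctrl.close_job())"
```

```text
t: 70.45
t: 71.45
t: 72.45
t: 73.45
t: 74.45
diff 0.8004423868312757 130
diff 0.5157510288065844 4
the job is handed in; nothing more can be done
None
```

The job is handed in at about 74 s, no verdict returned: four beads and two housings in the basket, which hangs nearly still on the hook, jar upright and dial closed; I viewed 16 pictures, over the limit of 14.

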